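# Pack the setting ring flat and close the gauge box

## Task

The setting ring was left standing on edge in the open gauge box, so it sticks up above the yellow fill line and the lid cannot close. Take the ring out, lay it flat on the cork mat and let go of it, then take it again round its rim and lay it flat in its round recess in the box. Then put the lid on and press it fully home past its spring catches, leaving the plug gauge in its trough and the micrometer, oil pot and marker where they are.

Things in the scene. Friction and masses are not known exactly. Their poses are not given: they have to be found in the camera images.
- gauge_box: Open grey gauge box, fixed; outside 128 (x) x 140 (y) x 36 mm high, inside 116 x 128 mm. Origin: centre of its underside, z up. Its blue insert's top is 9 mm above the origin. A 22 x 112 mm trough along y at x = +38 mm holds the plug gauge. A yellow fill line round the inner walls, about 23.5 mm above the origin: contents must stay below it for the lid to close.
- recess (a point): Centre of the floor of the ring's round recess in the box's insert: 63 mm diameter, 5 mm deep, floor 4 mm above the box's origin, at the box's x = -18 mm, y = 0.
- catch_nose (a point): Centre of one of two like spring catches (24 mm long rounded steel noses) in the middle of the box walls at y = +64 and -64 mm; each stands 3.7 mm inward, 31.5 mm above the box's origin. The lid first rests on them, about 9 mm too high; about 5 to 12 N of downward push on it snaps it past them.
- ring_center (a point): Centre of the loose steel setting ring (outside diameter 54 mm, 18 mm thick, bore about 28 mm, 0.24 kg); point z = ring axis. At first it stands on edge in its recess, axis level, within 0.3 rad of the box's x, top 58 mm above the desk: grip its faces there. Leaned over 20 degrees on its edge and let go it falls flat; either face may be up. Flat in the recess its centre is 13 mm above the box's origin.
- lid_grip (a point): Centre of the handle of the loose grey lid (0.22 kg, lies handle up). Handle: black bar 14 (x) x 72 (y) x 22 mm high about this point. Top plate 128 (x) x 140 (y) x 5 mm, its top face 11 mm below this point. Under it a plug 12 mm deep (underside 28 mm below this point) enters the box with 2 mm play a side, either way round. Fully home, this point is over the box's centre, 52 mm above its origin.
- mat: Thin cork mat, fixed, 100 x 100 x 2 mm, lying on the desk; origin at the centre of its underside.
- plug_center (a point): Centre of the plug gauge (15 x 105 x 16 mm, along y), lying in its trough in the box, 12 mm above the box's origin. Leave it there.
- mike: Bystander: outside micrometer, 46 x 140 x 14 mm, long axis y, lying on the desk; origin at the centre of its underside.
- pot: Bystander: small tin, diameter 51 mm, 36 mm high; origin at the centre of its underside.
- pen: Bystander: red and white marker, 16 x 112 x 17 mm, long axis y; origin at the centre of its underside.
Things that resemble listed ones, but are neither listed nor needed, are in the scene too. Of the things that look like the part that bears ring_center, take the one that is nearest to the robot's base at the start.

How it is judged:
By the outcome, as a careful person would: the job done as asked, in the order asked, and still so for the second after the job is handed in, with the robot touching nothing.
It also fails if it takes over 72 s, if anything falls off the work surface, if the arm or the gripper's body presses on something with over 40 N, if the wrist force passes 120 N, or if a joint passes its speed limit or range.

## Robot

A 6-joint arm with a two-finger parallel gripper is mounted at the origin on the work surface; the furniture and walls round the work are solid. World frame = base frame: x ahead of the robot, y to its left, z up, the work surface at z = 0. Lengths are in mm, angles in degrees, forces in N, time in s.
With the tool pointing down it reaches from about 350 to 850 mm from the base axis. Payload 8.1 kg.
Tool frame: the origin (TCP) lies at the very end of the fingers, on their centre line; the grasp point (between the pads) lies 19 mm behind it (r.grip_depth is the distance from the TCP to the grasp point, in mm); z points along the fingers, y is the direction in which the jaws open and shut (so a half turn about z gives the same grasp; the last joint's range is limited). The gripper opens to 85 mm and grips with 20 to 120 N. Pads are 22 mm wide; open, the fingers measure 114 mm over their backs; the gripper's body (76 mm by 85 mm) begins 54 mm behind the grasp point. The pads swing forward as they close: fully open they stand 13 mm farther back than shut.
Start: joints at [62.659, 7.471, 85.268, -0, 87.261, -4.893], TCP at [229.091, 554.547, 231.292] pointing down, gripper open.
Joint ranges: [-169.43, 169.43], [-51.17, 129.36], [1.28, 143.12], [-76.62, 256.62], [0, 156.53], [-152.29, 152.29]. Speed limits (degrees/s): [136.94, 136.94, 159.86, 180, 180, 180].

## Interface

Orientations are given as [roll, pitch, yaw] about the fixed x, y, z axes, in that order (R = Rz(yaw) Ry(pitch) Rx(roll)).
In Python, from bench import status, viewer, hand_in, r gives the robot as it stands.
- The arm moves only by the shell command python3 -m crank 'ROWS' [OPENING] [FORCE]. ROWS is a JSON object of lists of equal length, an entry for each row: "slide": the shift along the tool's x, y, z in m, a list of three; "twist": the turn about the tool's z in rad. A call has 1 to 8 rows; each row shifts and turns the commanded pose from where the row before left it, along the tool's axes as they then stand; what a row does not reach is not made up. A row lasts 1/10 s, in which the tool goes at most 50 mm and 8.59 degrees, less where a joint would pass 70% of its speed; a pose out of reach is approached as far as the arm can. A call with a gripper value outside its range is refused whole. OPENING is the closure, from 0 (fully open) to 1 (shut), set as the call begins (- or left out, the last holds). The fingers move at their own pace and stop on an object; FORCE is the grip in N (left out, the last holds). Time passes only in rows, so rows that do not move let the fingers close. It gives the time, the measured TCP pose, the force and the opening at its end, in the units of the state.
- status.sense(): the state, without advancing time (a new reading comes with each control period).
- viewer.snapshot(name): name is "side" or "top" or "wrist"; returns a dict with "img" (384x512x3 uint8, red, green, blue), "fx", "fy", "cx", "cy" (pixels), "k1" (the pictures are not rectified: a ray, as slopes to the right and down, at radius r is drawn at 1 + k1 r^2 times it, then the intrinsics apply), "R" (3x3) and "t" (3): a world point X has camera coordinates R X + t; the wrist camera has in their place "hand_eye" (4x4, takes a point from camera to tool coordinates, whose origin is the TCP and whose axes are the flange's). Camera axes: x right, y down, z forward; pixel columns grow to the right and rows downward; lengths in mm; the calibration is good to about 2 mm. A picture is of the moment at which its call begins: read the wrist's pose just before it. There is no depth.
- hand_in(): hands the job in, once; it reports no verdict.
The state is a dict: "time": time; "joint_pos": joint angles; "qd": joint speeds; "joint_efforts": joint torques, N m; "tool_pos": TCP position; "tcp_rot": TCP orientation; "ft_force": force on the tool from outside, world axes, zero at the start; "wrist_torque": the same for the moment, N m; "finger_gap": finger opening in mm.
Only numpy, scipy, OpenCV 4.12 (cv2) and the standard library are available. Lean on these libraries where they do the work, as an engineer would, in place of code of your own. Each camera call takes 0.05 s, during which the arm holds its last target.

## Working session

There is one attempt and no reset: what is moved stays moved. The work goes in short steps, Python scripts to look and compute and a shell command to move; the robot and the scene stay as the last step left them, time stands still between calls to the robot, and variables do not carry over. Pictures are saved under pics/ and viewed, and the job is handed in when it is done.

```bash
ls; mkdir -p pics
cat > h.py <<'E'
import numpy as np, cv2
from bench import status, viewer, r
from scipy.spatial.transform import Rotation as Ro
def shot(name,fn,scale=1.5):
    s=status.sense(); d=viewer.snapshot(name); d['s']=s
    import pickle; pickle.dump(d,open('pics/'+fn+'.pkl','wb'))
    im=cv2.cvtColor(np.asarray(d['img'],np.uint8),cv2.COLOR_RGB2BGR)
    cv2.imwrite('pics/'+fn+'.png',cv2.resize(im,None,fx=scale,fy=scale,interpolation=cv2.INTER_CUBIC))
    return d
def load(fn):
    import pickle; return pickle.load(open('pics/'+fn+'.pkl','rb'))
def extr(d):
    if 'R' in d: return np.array(d['R']),np.array(d['t']).ravel()
    T=np.eye(4);T[:3,:3]=Ro.from_euler('xyz',d['s']['tcp_rot'],degrees=True).as_matrix();T[:3,3]=d['s']['tool_pos']
    W=T@np.array(d['hand_eye']); W=np.linalg.inv(W); return W[:3,:3],W[:3,3]
def ray(d,u,v):
    x,y=(u-d['cx'])/d['fx'],(v-d['cy'])/d['fy']; X,Y=x,y
    for _ in range(30):
        f=1+d['k1']*(X*X+Y*Y); X,Y=x/f,y/f
    R,t=extr(d); return -R.T@t, R.T@np.array([X,Y,1])
def atz(d,u,v,z):
    o,w=ray(d,u,v); return o+w*(z-o[2])/w[2]
def proj(d,P):
    R,t=extr(d); p=(R@np.atleast_2d(P).T).T+t; x=p[:,0]/p[:,2];y=p[:,1]/p[:,2]; f=1+d['k1']*(x*x+y*y)
    return np.c_[x*f*d['fx']+d['cx'],y*f*d['fy']+d['cy']]
def tri(*a):
    A=np.zeros((3,3));b=np.zeros(3)
    for d,u,v in a:
        o,w=ray(d,u,v);w=w/np.linalg.norm(w);M=np.eye(3)-np.outer(w,w);A+=M;b+=M@o
    return np.linalg.solve(A,b)
def crop(fn,out,x0,y0,x1,y1,k):
    im=cv2.cvtColor(np.asarray(load(fn)['img'],np.uint8),cv2.COLOR_RGB2BGR)[y0:y1,x0:x1]
    cv2.imwrite('pics/'+out+'.png',cv2.resize(im,None,fx=k,fy=k,interpolation=cv2.INTER_CUBIC))
E
python3 - <<'E'
from h import *
for n in('top','side','wrist'):
    d=shot(n,n+'0'); print(n,d['fx'],d['k1'],[ -np.round(extr(d)[0].T@extr(d)[1])])
    if n=='wrist': print(d['hand_eye'])
print(status.sense(), r.grip_depth)
E
```

```text
pics
top 351.6349017389225 -0.057014372757160134 [array([371.,  34., 923.])]
side 394.76780390384477 0.042742794288707156 [array([ 454., 1087.,  548.])]
wrist 338.8614171639402 -0.1024215944036447 [array([164., 581., 374.])]
[[-5.99689873e-04 -9.61347299e-01 -2.75337993e-01  6.97281916e+01]
 [ 9.99999815e-01 -5.47310792e-04 -2.67068157e-04 -7.14366593e-02]
 [ 1.06049796e-04 -2.75338102e-01  9.61347449e-01 -1.43389917e+02]
 [ 0.00000000e+00  0.00000000e+00  0.00000000e+00  1.00000000e+00]]
{'time': 0.15, 'joint_pos': array([ 6.26598319e+01,  7.50602750e+00,  8.53159012e+01, -8.32954889e-04,
        8.72627636e+01, -4.89260771e+00]), 'qd': array([-0.00693009, -0.14967568, -0.05484171, -0.05136007, -0.04537871,
       -0.00107544]), 'joint_efforts': array([ 9.19427875e-04, -5.70057678e+01, -5.01162601e+01, -1.74031952e-04,
        9.51072812e-03,  7.66606081e-05]), 'tool_pos': array([228.88079246, 554.15579515, 230.46731582]), 'tcp_rot': array([-1.79915545e+02, -6.39434451e-03,  1.57552475e+02]), 'ft_force': array([-1.32030237,  0.41538038,  0.74396201]), 'wrist_torque': array([-0.00879775, -0.00573296,  0.04158716]), 'finger_gap': 85.84191382972976} 18.700000000000003
```

View pics/top0.png

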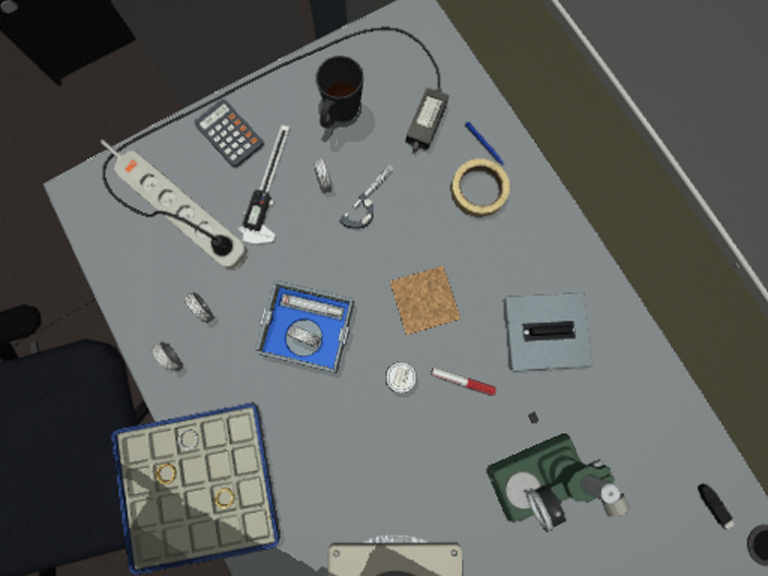

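View pics/side0.png

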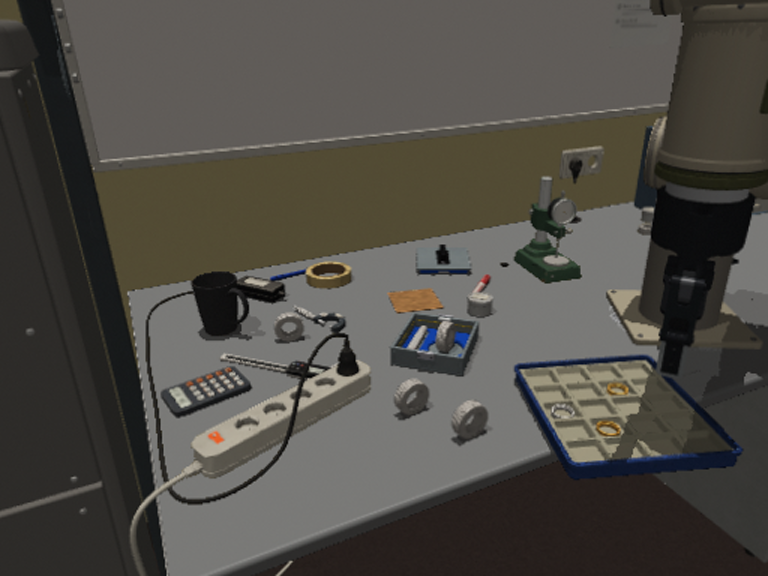

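View pics/wrist0.png

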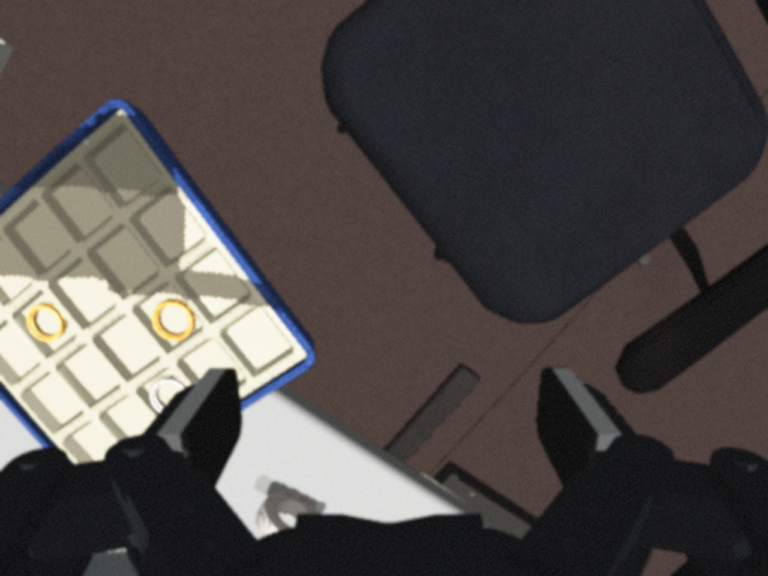

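Run:
```python
from h import *
d=load('top0')
for n,u,v,z in [('base',395,560,0),('ring box',303,337,40),('ring2',199,307,27),('ring3',167,355,27),('ring4',322,175,27),('box',306,328,36),('mat',425,299,2),('lid',549,332,20),('pot',401,377,36),('pen',464,381,10),('mike',367,199,7)]:
    p=atz(d,u/1.5,v/1.5,z); print(n,p.round(),np.hypot(p[0],p[1]).round())
crop('top0','topbox',160,180,250,260,8)
crop('top0','toplid',320,180,420,260,8)
crop('side0','sidebox',250,195,340,260,8)
```

```text
base [79. -1.  0.] 79.0
ring box [443. 152.  40.] 468.0
ring2 [496. 334.  27.] 598.0
ring3 [413. 385.  27.] 565.0
ring4 [736. 126.  27.] 746.0
box [459. 147.  36.] 482.0
mat [513. -57.   2.] 516.0
lid [ 452. -269.   20.] 526.0
pot [377. -12.  36.] 377.0
pen [ 370. -121.   10.] 389.0
mike [697.  45.   7.] 699.0
```

```bash
python3 - <<'E'
import cv2,numpy as np
a=cv2.imread('pics/topbox.png');b=cv2.imread('pics/sidebox.png')
h=max(a.shape[0],b.shape[0])
E
echo
```

```text
(no output)
```

View pics/topbox.png

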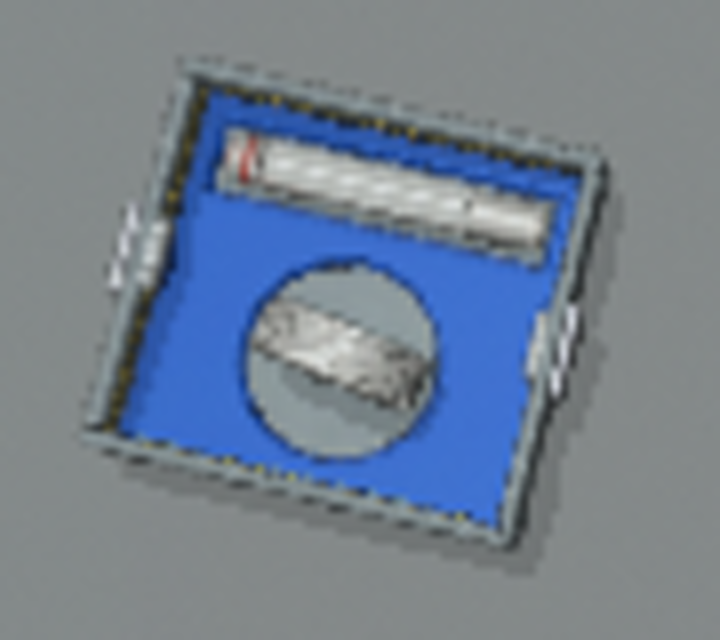

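View pics/toplid.png

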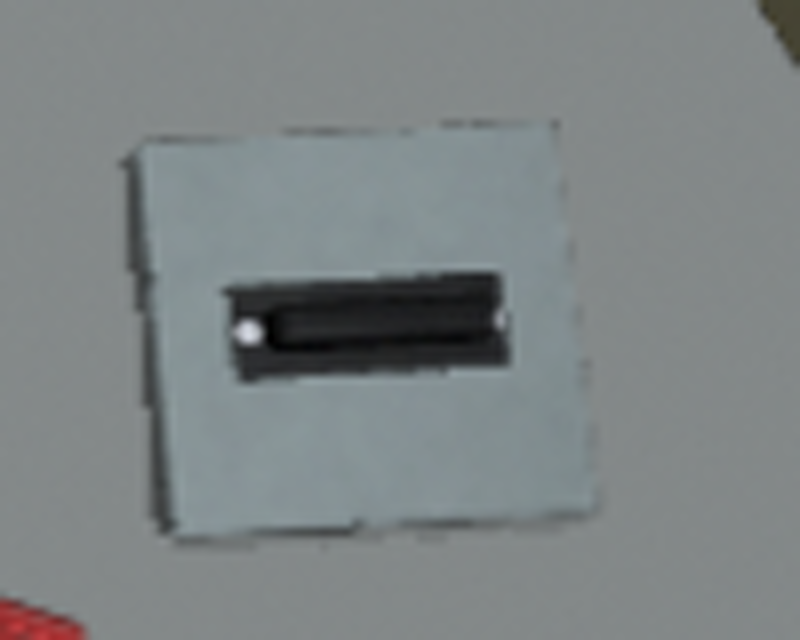

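View pics/sidebox.png

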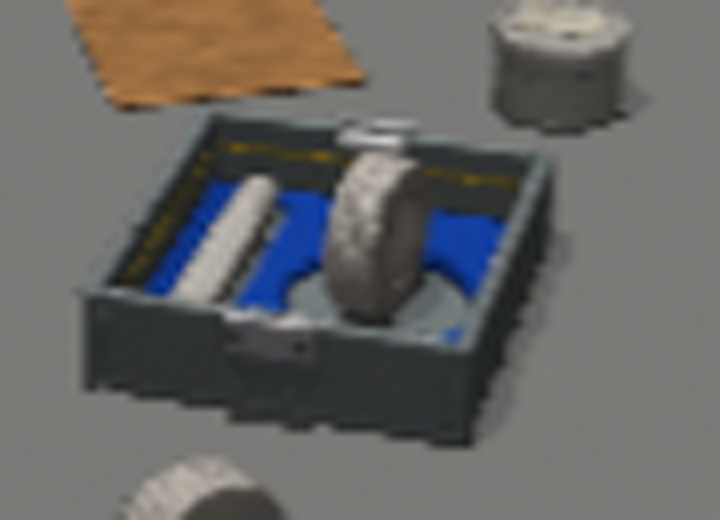

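```bash
cat >> h.py <<'E'
from scipy.optimize import least_squares
def fit(obs,x0,zfree=False):
    # obs: list (d,u,v,[X,Y,Z local]); x0=[x,y,yaw deg,z]
    def f(p):
        c,s=np.cos(np.radians(p[2])),np.sin(np.radians(p[2]));o=[]
        for d,u,v,L in obs:
            P=[p[0]+c*L[0]-s*L[1],p[1]+s*L[0]+c*L[1],(p[3] if zfree else x0[3])+L[2]]
            o+=list(proj(d,P)[0]-[u,v])
        return np.array(o)
    r=least_squares(f,x0 if zfree else x0[:3]); return r.x.round(2),f(r.x).reshape(-1,2).round(1).tolist()
def go(x,y,z,yaw=None):
    s=status.sense();p=s['tool_pos'];ps=s['tcp_rot'][2];R=Ro.from_euler('xyz',s['tcp_rot'],degrees=True).as_matrix()
    print('from',p.round(1),np.round(s['tcp_rot'],2),'slide mm tool now',(R.T@(np.array([x,y,z])-p)).round(1),'t',round(s['time'],2))
    if yaw is not None:
        R2=Ro.from_euler('xyz',[180,0,yaw],degrees=True).as_matrix()
        dy=(yaw-ps+180)%360-180
        print('twist rad (about tool z)',round(-np.radians(dy),3),'then slide',(R2.T@(np.array([x,y,z])-p)).round(1))
E
python3 - <<'E'
from h import *
t=load('top0');s=load('side0')
C=[(64,70,36),(64,-70,36),(-64,-70,36),(-64,70,36)]
T=[(183.1,188.1),(235.6,199.4),(224.4,248.1),(171.2,234)];S=[(260.6,231.3),(276.3,209.4),(318.8,214.4),(308.8,238.1)]
print(fit([(t,*a,c) for a,c in zip(T,C)],[455,147,-13,0]))
print(fit([(t,*a,c) for a,c in zip(T,C)]+[(s,*a,c) for a,c in zip(S,C)],[455,147,-13,0],True))
C=[(64,70,17),(64,-70,17),(-64,-70,17),(-64,70,17)]
T=[(337.5,197.5),(389.8,195.3),(395,244.4),(341.9,246.9)]
print(fit([(t,*a,c) for a,c in zip(T,C)],[455,-270,3,0]))
print(proj(s,[452,-269,28]),proj(s,[513,-57,0]))
crop('side0','sidelid',255,150,355,220,8)
crop('top0','topmat',230,160,340,270,6)
E
```

```text
(array([462.79, 148.8 , -13.07]), [[0.3, -1.3], [0.6, -0.5], [-0.0, 0.2], [-0.9, 1.5]])
(array([463.17, 149.11, -13.18,  -4.29]), [[0.5, -1.2], [0.6, -0.4], [-0.1, 0.1], [-0.7, 1.4], [-0.3, 0.4], [-0.8, -1.1], [0.6, -0.3], [0.3, 1.1]])
(array([ 454.12, -270.66,    2.23]), [[-0.0, 0.0], [0.0, 0.1], [0.3, -0.1], [-0.3, 0.0]])
[[296.13575121 168.29647847]] [[276.47589686 199.80243028]]
```

View pics/sidelid.png

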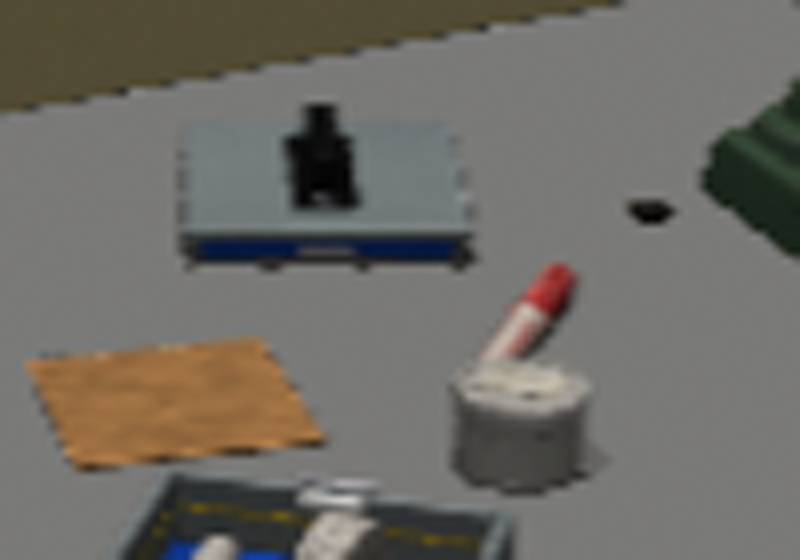

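View pics/topmat.png

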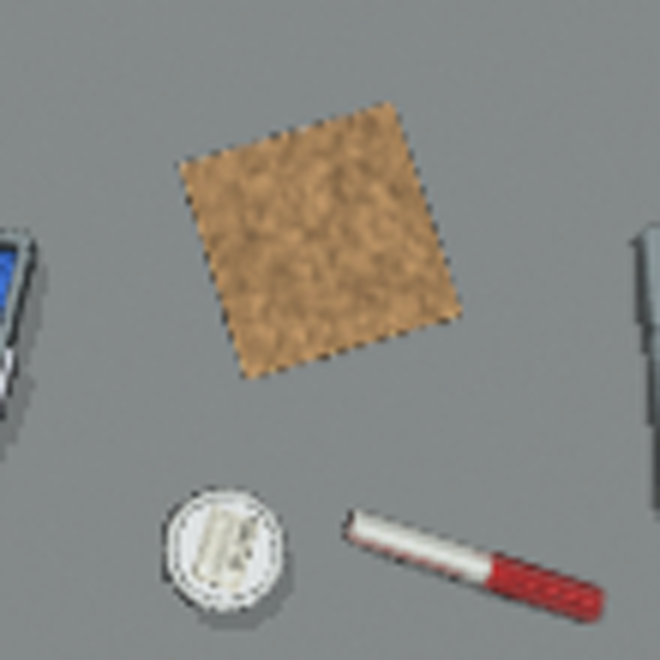

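```bash
python3 - <<'E'
from h import *
t=load('top0')
C=[(50,50,2),(50,-50,2),(-50,-50,2),(-50,50,2)]
T=[(260.3,187.5),(295,177),(307,212.5),(271.2,223.3)]
print(fit([(t,*a,c) for a,c in zip(T,C)],[513,-57,17,0]))
go(445,153,230,72)
E
python3 -m crank '{"slide":[[0,0,0],[0,0,0],[0,0,0],[0,0,0],[0,0,0],[0,0,0],[0,0,0],[0,0,0]],"twist":[0.12,0.12,0.12,0.12,0.12,0.12,0.12,0.12]}' 0
python3 -m crank '{"slide":[[0,0,0],[0,0,0],[0,0,0],[0,0,0],[0,0,0]],"twist":[0.12,0.12,0.12,0.12,0.053]}'
python3 - <<'E'
from h import *
go(445,153,230,72)
E
```

```text
(array([511.68, -57.64,  16.71]), [[-0.5, 0.0], [0.4, -0.1], [0.2, -0.1], [-0.1, 0.1]])
from [228.9 554.2 230.5] [-1.7992e+02 -1.0000e-02  1.5755e+02] slide mm tool now [-352.9 -288.2    0.9] t 0.15
twist rad (about tool z) 1.493 then slide [-314.7  329.5    0.5]
time: 0.95
tool_pos: [229.0, 554.3, 230.9]
tcp_rot: [-180.0, 0.0, 102.3]
ft_force: [0.2, 0.2, -0.1]
finger_gap: 85.4
time: 1.45
tool_pos: [229.0, 554.3, 230.8]
tcp_rot: [-180.0, 0.0, 71.7]
ft_force: [0.9, 0.2, 0.9]
finger_gap: 85.5
from [229.  554.3 230.8] [-1.7999e+02  5.0000e-02  7.1740e+01] slide mm tool now [-313.4  330.9    1. ] t 1.45
twist rad (about tool z) -0.004 then slide [-314.9  329.4    0.8]
```

```bash
python3 -m crank '{"slide":[[-0.02,0.021,0],[-0.026,0.027,0],[-0.026,0.027,0],[-0.026,0.027,0],[-0.026,0.027,0],[-0.026,0.027,0],[-0.026,0.027,0],[-0.026,0.027,0]],"twist":[0,0,0,0,0,0,0,0]}' 0 >/dev/null
python3 -m crank '{"slide":[[-0.026,0.027,0],[-0.026,0.027,0],[-0.026,0.027,0],[-0.026,0.027,0],[-0.009,0.011,0],[0,0,0]],"twist":[0,0,0,0,0,0]}'
python3 - <<'E'
from h import *
go(445,153,230,72)
shot('wrist','w1')
E
```

```text
time: 2.85
tool_pos: [445.3, 151.9, 231.0]
tcp_rot: [-180.0, 0.0, 71.8]
ft_force: [-0.7, 0.2, 0.8]
finger_gap: 85.5
from [445.3 151.9 231. ] [-1.7998e+02  2.0000e-02  7.1830e+01] slide mm tool now [ 1.  -0.6  1. ] t 2.85
twist rad (about tool z) -0.003 then slide [ 1.  -0.6  1. ]
```

View pics/w1.png

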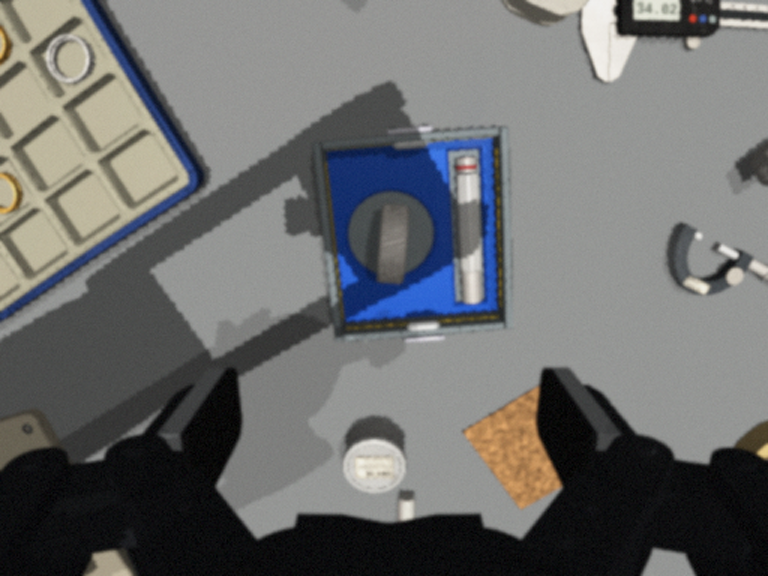

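```bash
python3 -m crank '{"slide":[[-0.02,-0.01,0.03],[-0.02,-0.01,0.03],[-0.02,-0.01,0.03],[0,0,0],[0,0,0]],"twist":[0,0,0,0,0]}'
python3 - <<'E'
from h import *
d=shot('wrist','w2'); crop('w1','w1c',200,75,345,235,5)
E
```

```text
time: 3.4
tool_pos: [397.0, 106.5, 141.2]
tcp_rot: [-179.9, -0.0, 72.0]
ft_force: [0.1, -0.1, -0.2]
finger_gap: 85.5
```

View pics/w2.png

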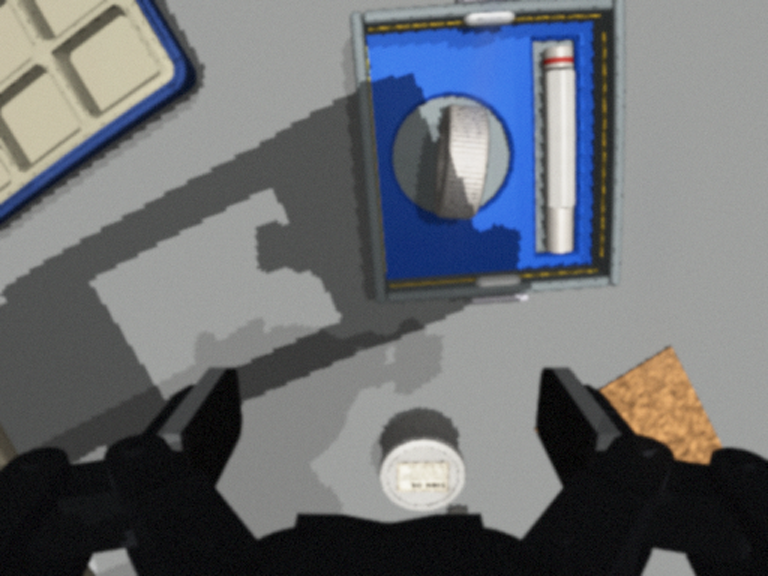

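View pics/w1c.png

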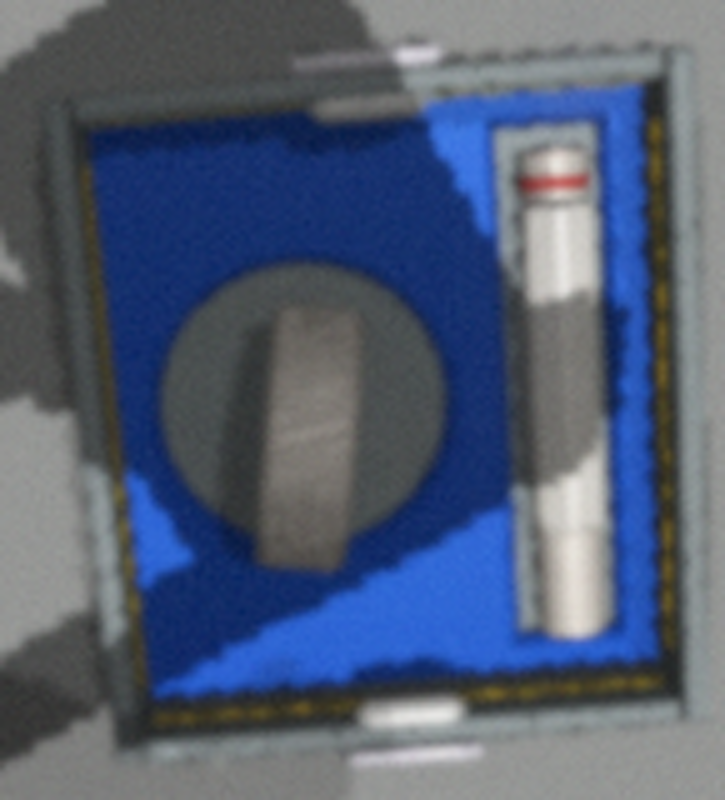

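Run:
```python
from h import *
crop('w2','w2c',230,0,420,205,4)
crop('w2','w2r',250,55,350,155,7)
```

```text
(no output)
```

View pics/w2c.png

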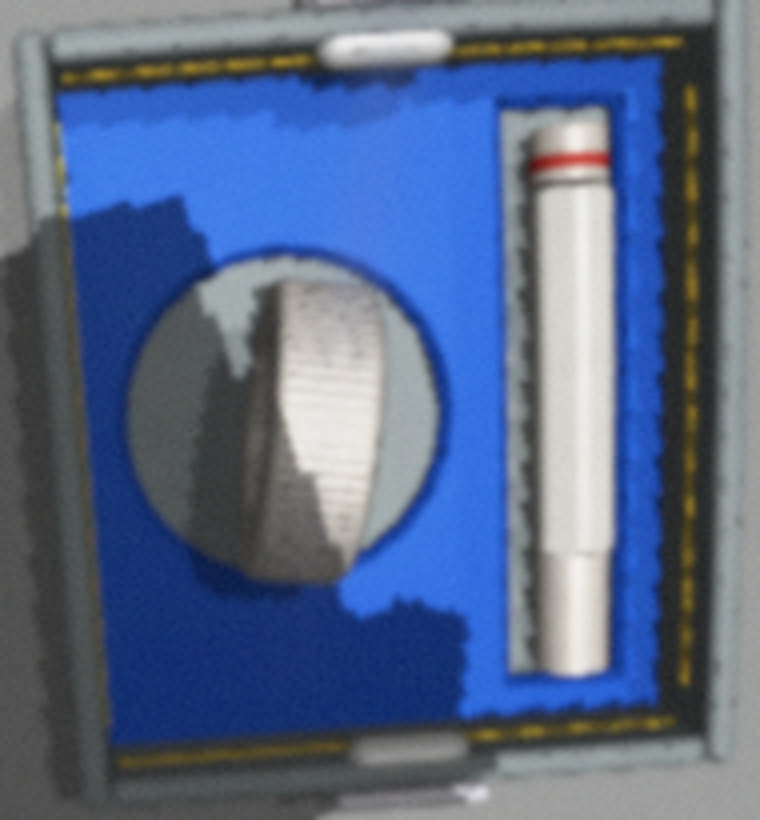

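View pics/w2r.png

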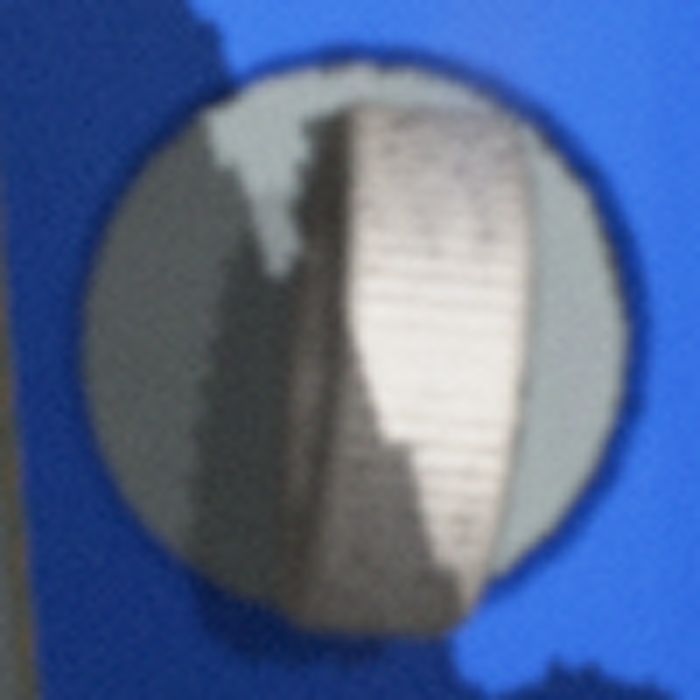

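Run:
```python
from h import *
a=load('w1');b=load('w2')
print(fit([(a,209.6,95.4,(-64,70,36)),(a,338,85,(64,70,36)),(a,342,217.4,(64,-70,36)),(a,224,226,(-64,-70,36))],[463,149,-13,0]))
o=[(a,209.6,95.4,(-64,70,36)),(a,338,85,(64,70,36)),(a,342,217.4,(64,-70,36)),(a,224,226,(-64,-70,36)),(b,251.3,199.5,(-64,-70,36)),(b,413.3,190.5,(64,-70,36)),(b,235,10,(-64,70,36))]
print(fit(o,[463,149,-13,0],False)); print(fit(o,[463,149,-13,0],True))
print('recess c',atz(b,301.8,105,9))
def P(L,k,ox,oy): return [(x/k+ox,y/k+oy) for x,y in L]
obs=[(b,-1,P([(352,112),(350,300),(322,480),(298,590)],7,250,55)),(b,1,P([(515,125),(530,230),(525,330),(515,400),(490,530),(475,605)],7,250,55)),
(a,-1,P([(275,308),(272,400),(262,500),(256,560)],5,200,75)),(a,1,P([(362,315),(358,400),(352,500),(347,570)],5,200,75))]
th=np.linspace(0,2*np.pi,721)
def f(p):
    c,s=np.cos(np.radians(p[2])),np.sin(np.radians(p[2]));r=[]
    for d,sg,L in obs:
        C=np.c_[p[0]+sg*9*c-27*np.cos(th)*s,p[1]+sg*9*s+27*np.cos(th)*c,p[3]+27*np.sin(th)]
        q=proj(d,C)
        for u in L: r.append(np.min(np.hypot(*(q-u).T)))
    return np.array(r)
for x0 in([445,153,-18,31],):
    r1=least_squares(f,x0,diff_step=1e-3);print(r1.x.round(2),r1.fun.round(1))
    r2=least_squares(lambda p:f([*p,31]),x0[:3],diff_step=1e-3);print(r2.x.round(2),r2.fun.round(1))
# finger tips
o,w=ray(a,237/1.5,372/1.5)
R=Ro.from_euler('xyz',a['s']['tcp_rot'],degrees=True).as_matrix()
for u,v in[(237,372),(215,372),(540,372),(563,372)]:
    o,w=ray(a,u/1.5,v/1.5); oo=R.T@(o-a['s']['tool_pos']);ww=R.T@w
    for y in (42.5,): 
        k=(np.sign(ww[1])*y-oo[1])/ww[1]; print((oo+k*ww).round(1))
```

```text
(array([466.09, 151.2 , -13.51]), [[-1.7, -1.3], [1.7, -1.6], [0.5, 1.6], [-0.4, 2.2]])
(array([466.24, 150.94, -13.6 ]), [[-1.3, -1.3], [2.0, -1.3], [0.5, 1.9], [-0.3, 2.3], [-0.5, 3.3], [1.1, 0.1], [-1.1, -3.0]])
(array([466.51, 150.3 , -13.61,  -5.78]), [[-0.0, -0.7], [1.1, -0.6], [-0.3, 0.4], [0.6, 0.8], [0.2, 1.6], [-1.5, -1.2], [0.2, -0.2]])
recess c [448.43611678 154.75104772   9.        ]
[448.66 152.19 -23.43  25.84] [1.1 1.  0.2 0.1 0.4 0.4 0.4 0.7 0.8 0.4 0.5 0.5 0.2 0.2 0.1 1.  0.2 1.3]
[448.07 152.57 -23.11] [1.3 1.2 0.2 0.1 0.4 0.7 0.8 1.2 1.4 0.3 0.3 1.1 0.8 0.6 0.3 0.5 0.1 1.2]
[  7.7 -42.5 -14.4]
[ 15.7 -42.5 -31.1]
[  7.9  42.5 -14.9]
[ 16.2  42.5 -32.2]
```

Run:
```python
from h import *
a=load('w1');b=load('w2')
def A(x,y):return (a,x/5+200-.4,y/5+75-.4)
def B(x,y):return (b,x/4+230-.4,y/4-.4)
for n,p,q in [('-x-y',(120,755),(85,798)),('+x-y',(710,712),(733,762)),('-x+y',(48,102),(20,40)),('noseL near',(412,712),(412,748)),('nose far',(370,105),(388,47)),('plug red',(553,182),(568,160)),('plug end',(578,635),(577,672)),('recess',(304,398),(287,412))]:
    X=tri(A(*p),B(*q)); print(n,X.round(1),[np.linalg.norm(proj(g[0],X)[0]-g[1:]).round(1) for g in(A(*p),B(*q))])
```

```text
-x-y [388.4 100.6  35.2] [np.float64(0.1), np.float64(0.1)]
+x-y [512.4  67.7  31.3] [np.float64(0.8), np.float64(1.1)]
-x+y [420.5 233.2  31.9] [np.float64(0.1), np.float64(0.1)]
noseL near [451.   91.1  36.7] [np.float64(0.0), np.float64(0.1)]
nose far [480.4 212.6  33.8] [np.float64(0.1), np.float64(0.2)]
plug red [512.4 186.   15.7] [np.float64(0.2), np.float64(0.3)]
plug end [490.6  89.   15.2] [np.float64(0.2), np.float64(0.2)]
recess [448.8 156.7   5.7] [np.float64(0.3), np.float64(0.4)]
```

Run:
```python
from h import *
go(448,152.6,100,67)
```

```text
from [398.5 106.7 142.7] [ 1.799e+02 -8.000e-02  7.206e+01] slide mm tool now [58.8 32.9 42.8] t 3.45
twist rad (about tool z) 0.088 then slide [61.6 27.6 42.7]
```

```bash
python3 -m crank '{"slide":[[0,0,0],[0.02,0.009,0.012],[0.02,0.009,0.015],[0.0216,0.0096,0.015],[0,0,0],[0,0,0],[0,0,0]],"twist":[0.088,0,0,0,0,0,0]}' 0.58
python3 - <<'E'
from h import *
go(448,152.6,33,67)
d=shot('wrist','w3');
E
```

```text
time: 4.15
tool_pos: [448.1, 151.9, 100.9]
tcp_rot: [179.9, -0.1, 67.0]
ft_force: [-0.5, 0.5, 0.7]
finger_gap: 35.9
from [448.1 151.9 100.9] [ 1.7989e+02 -7.0000e-02  6.7000e+01] slide mm tool now [ 0.5 -0.5 67.9] t 4.15
twist rad (about tool z) 0.0 then slide [ 0.6 -0.4 67.9]
```

View pics/w3.png

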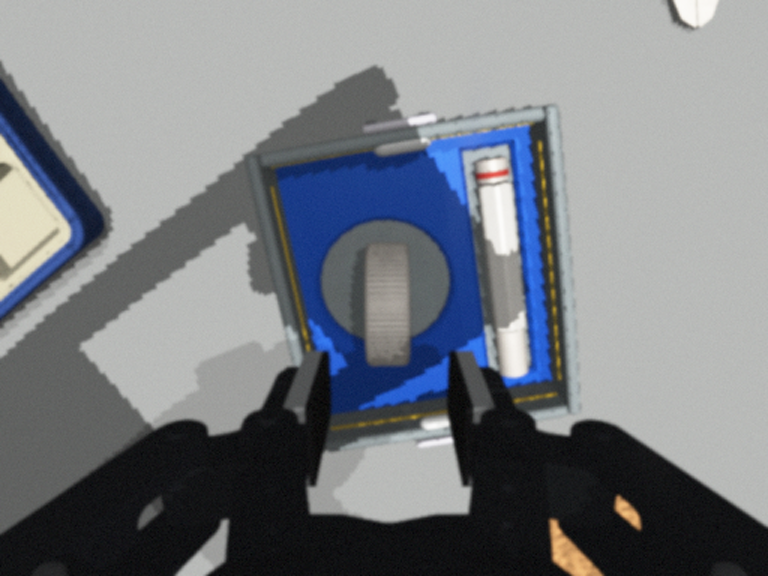

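```bash
python3 -m crank '{"slide":[[0,0,0.02],[0,0,0.02],[0,0,0.014],[0,0,0.008],[0,0,0.005],[0,0,0]],"twist":[0,0,0,0,0,0]}' 0.58
python3 -m crank '{"slide":[[0,0,0],[0,0,0],[0,0,0],[0,0,0],[0,0,0]],"twist":[0,0,0,0,0]}' 1 50
python3 -m crank '{"slide":[[0,0,-0.005],[0,0,-0.01],[0,0,-0.02],[0,0,-0.025],[0,0,-0.025],[0,0,0]],"twist":[0,0,0,0,0,0]}'
python3 - <<'E'
from h import *
d=shot('wrist','w4');
E
```

```text
time: 4.8
tool_pos: [447.1, 151.3, 32.2]
tcp_rot: [-180.0, 0.0, 67.0]
ft_force: [-1.0, 0.0, -0.5]
finger_gap: 35.8
time: 5.3
tool_pos: [447.9, 151.6, 33.1]
tcp_rot: [179.9, -0.0, 67.0]
ft_force: [-0.3, 0.5, 5.1]
finger_gap: 17.0
time: 5.9
tool_pos: [449.7, 152.1, 121.6]
tcp_rot: [179.7, -0.2, 67.0]
ft_force: [0.5, 0.7, -1.6]
finger_gap: 17.0
```

View pics/w4.png

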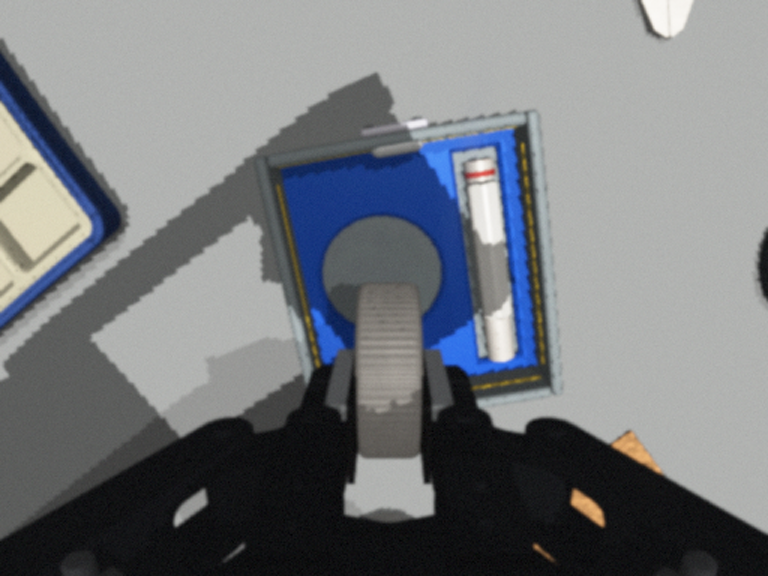

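Run:
```python
from h import *
go(481,-42,120,67)
```

```text
from [448.6 151.8 119.4] [ 1.7981e+02 -1.4000e-01  6.6970e+01] slide mm tool now [-165.7  105.6   -0.7] t 5.95
twist rad (about tool z) -0.001 then slide [-165.7  105.5   -0.6]
```

```bash
python3 -m crank '{"slide":[[-0.02,0.012,0],[-0.03,0.016,0],[-0.03,0.016,0],[-0.03,0.016,0],[-0.03,0.016,0],[-0.03,0.016,0],[-0.035,0.018,0],[-0.025,0.01,0]],"twist":[0,0,0,0,0,0,0,0]}'
python3 -m crank '{"slide":[[0,0,0],[0,0,0]],"twist":[0,0]}'
python3 - <<'E'
from h import *
d=shot('wrist','w5');
E
```

```text
time: 6.75
tool_pos: [466.6, -109.1, 115.7]
tcp_rot: [-179.9, 0.0, 66.9]
ft_force: [0.3, 0.8, -1.5]
finger_gap: 17.0
time: 6.95
tool_pos: [466.5, -107.2, 115.8]
tcp_rot: [-179.8, -0.0, 66.9]
ft_force: [-0.2, 0.7, -1.9]
finger_gap: 16.9
```

View pics/w5.png

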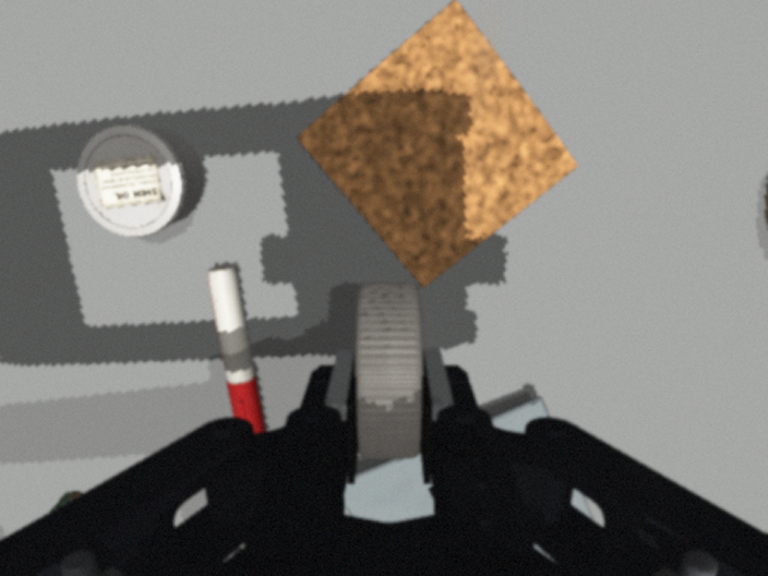

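Run:
```python
from h import *
d=load('w5')
P=np.array([atz(d,u/1.5-.2,v/1.5-.2,2) for u,v in [(455,2),(577,163),(425,287),(299,138)]]);print(P.round(1),P.mean(0),np.linalg.norm(P-np.roll(P,1,0),axis=1).round(1))
c=P.mean(0)
ty=np.array([np.sin(np.radians(67)),-np.cos(np.radians(67))])
g=c[:2]-34*ty;print(g)
go(*g,115,67)
```

```text
[[ 547.8    4.5    2. ]
 [ 576.9  -88.5    2. ]
 [ 482.2 -118.4    2. ]
 [ 454.   -23.5    2. ]] [515.21662665 -56.48440631   2.        ] [97.8 97.5 99.3 98.9]
[483.91946164 -43.19954794]
from [ 466.6 -106.6  116. ] [-1.7986e+02 -1.0000e-02  6.6930e+01] slide mm tool now [65.1 -8.9  1. ] t 7.0
twist rad (about tool z) -0.001 then slide [65.1 -8.9  1. ]
```

```bash
python3 -m crank '{"slide":[[0.02,-0.003,0],[0.025,-0.003,0],[0.02,-0.003,0],[0,0,0.02],[0,0,0.025],[0,0,0.02],[0,0,0.012],[0,0,0.002]],"twist":[0,0,0,0,0,0,0,0]}'
python3 -m crank '{"slide":[[0,0,0],[0,0,0]],"twist":[0,0]}'
```

```text
time: 7.8
tool_pos: [483.0, -42.7, 36.3]
tcp_rot: [-179.8, 0.0, 67.0]
ft_force: [-0.4, -0.2, -3.3]
finger_gap: 16.8
time: 8.0
tool_pos: [485.6, -43.9, 39.4]
tcp_rot: [179.9, -0.0, 67.0]
ft_force: [0.2, 0.5, -1.8]
finger_gap: 17.0
```

```bash
python3 -m crank '{"slide":[[0,0,0.002],[0,0,0.002],[0,0,0],[0,0,0]],"twist":[0,0,0,0]}'
python3 -m crank '{"slide":[[0,0,0.001],[0,0,0.001],[0,0,0],[0,0,0]],"twist":[0,0,0,0]}'
```

```text
time: 8.4
tool_pos: [484.7, -43.9, 34.4]
tcp_rot: [180.0, -0.0, 67.0]
ft_force: [-0.6, 0.1, -2.7]
finger_gap: 17.2
time: 8.8
tool_pos: [484.7, -43.8, 32.2]
tcp_rot: [-180.0, 0.0, 67.0]
ft_force: [-0.1, -0.1, -1.6]
finger_gap: 17.0
```

```bash
python3 -m crank '{"slide":[[0,0,0.001],[0,0,0],[0,0,0]],"twist":[0,0,0]}'
python3 - <<'E'
from h import *
shot('side','s1'); s=load('s1')
u=proj(s,[485,-44,20])[0];print(u)
crop('s1','s1c',int(u[0])-45,int(u[1])-40,int(u[0])+45,int(u[1])+30,8)
E
```

```text
time: 9.1
tool_pos: [484.8, -43.9, 31.3]
tcp_rot: [180.0, -0.0, 67.0]
ft_force: [0.6, -0.5, -2.3]
finger_gap: 17.3
[285.12931751 196.06454909]
```

View pics/s1c.png

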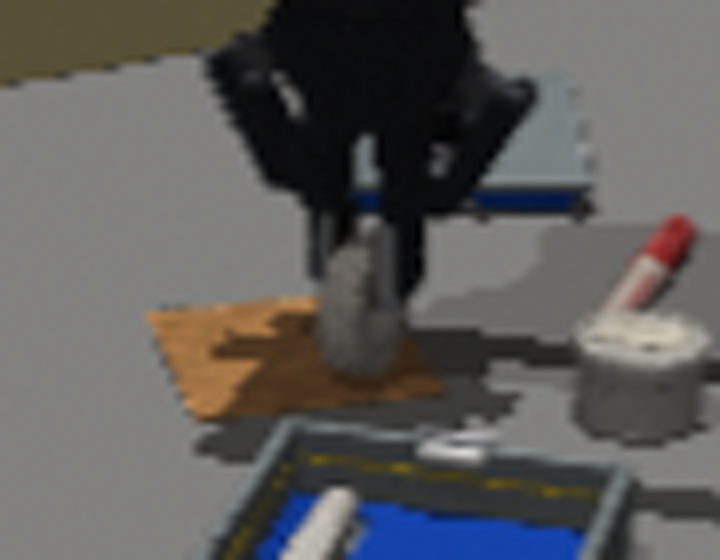

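```bash
python3 -m crank '{"slide":[[0,0,0.001],[0,0,0],[0,0,0]],"twist":[0,0,0]}' | grep -E "pos|force"
python3 -m crank '{"slide":[[0,0,0.001],[0,0,0],[0,0,0]],"twist":[0,0,0]}'| grep -E "pos|force"
```

```text
tool_pos: [485.1, -43.9, 31.1]
ft_force: [-2.8, -0.2, 5.2]
tool_pos: [485.4, -44.0, 31.0]
ft_force: [-7.0, 0.8, 15.6]
```

```bash
python3 -m crank '{"slide":[[0,0,-0.001],[0,0,0],[0,0,0],[0,0,0],[0,0,0],[0,0,0],[0,0,0]],"twist":[0,0,0,0,0,0,0]}' 0
python3 - <<'E'
from h import *
shot('wrist','w6')
E
```

```text
time: 10.45
tool_pos: [484.7, -43.9, 30.2]
tcp_rot: [-180.0, 0.0, 67.0]
ft_force: [-0.2, 0.8, 0.2]
finger_gap: 85.1
```

View pics/w6.png

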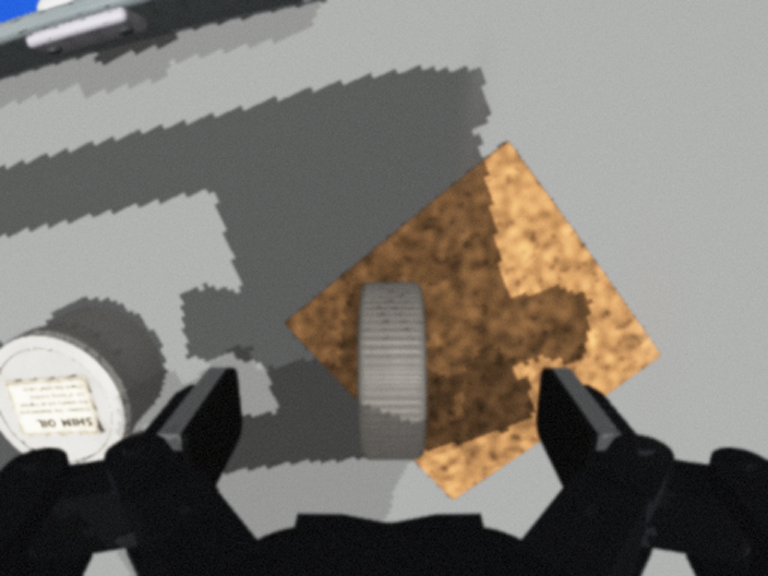

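```bash
python3 -m crank '{"slide":[[0,0.01,0],[0,0.012,0],[0,0.006,0],[0,0.003,0],[0,0.003,0],[0,0.004,0],[0,0.004,0],[0,0.004,0]],"twist":[0,0,0,0,0,0,0,0]}' 0
python3 -m crank '{"slide":[[0,0.004,0],[0,0.004,0],[0,0,0],[0,0,0],[0,0,0]],"twist":[0,0,0,0,0]}' 0
python3 - <<'E'
from h import *
shot('wrist','w7')
E
```

```text
time: 11.3
tool_pos: [527.3, -61.9, 30.3]
tcp_rot: [180.0, 0.0, 67.0]
ft_force: [-0.2, -0.2, 0.0]
finger_gap: 84.8
time: 11.8
tool_pos: [534.3, -64.9, 30.2]
tcp_rot: [-180.0, 0.0, 67.0]
ft_force: [0.8, 0.4, -0.1]
finger_gap: 85.5
```

View pics/w7.png

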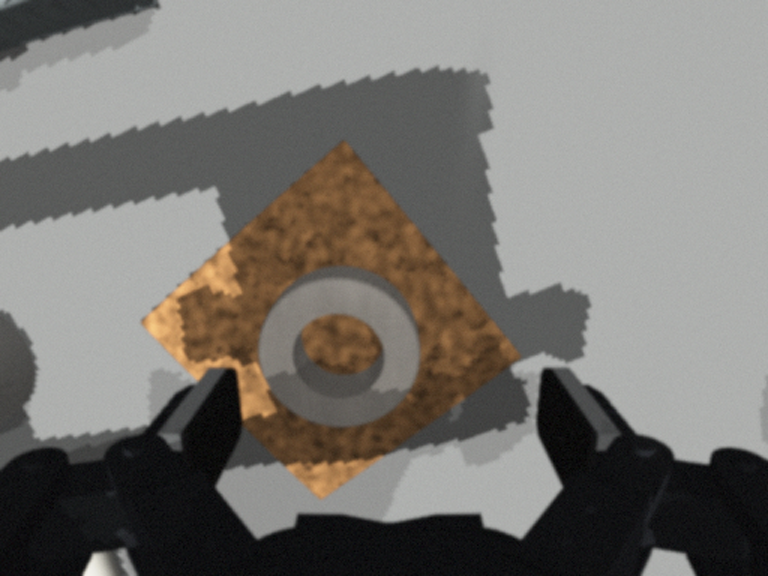

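```bash
python3 - <<'E'
from h import *
d=load('w7');print(atz(d,340/1.5-.2,352/1.5-.2,20))
c=atz(d,340/1.5-.2,352/1.5-.2,20)
go(c[0]-60*np.cos(np.radians(166.5)),c[1]-60*np.sin(np.radians(166.5)),130,166.5)
E
python3 -m crank '{"slide":[[0,0,-0.03],[0,0,-0.035],[0,0,-0.035],[0,0,0],[0,0,0],[0,0,0],[0,0,0],[0,0,0]],"twist":[-0.0,0,-0.1,-0.12,-0.12,-0.12,-0.12,-0.12]}' 0 >/dev/null
python3 -m crank '{"slide":[[0,0,0],[0,0,0],[0,0,0],[0,0,0],[0,0,0],[0,0,0],[0,0,0],[0,0,0]],"twist":[-0.12,-0.12,-0.12,-0.12,-0.12,-0.12,-0.12,-0.12]}' 0
python3 - <<'E'
from h import *
shot('wrist','w8')
E
```

```text
[521.00900582 -55.49480007  20.        ]
from [534.2 -64.9  30.2] [-179.98    0.     66.97] slide mm tool now [ 13.4  43.3 -99.8] t 11.85
twist rad (about tool z) -1.737 then slide [-44.9   6.1 -99.8]
time: 13.45
tool_pos: [534.3, -64.9, 130.2]
tcp_rot: [180.0, -0.0, 162.4]
ft_force: [0.2, 1.0, 0.4]
finger_gap: 85.4
```

View pics/w8.png

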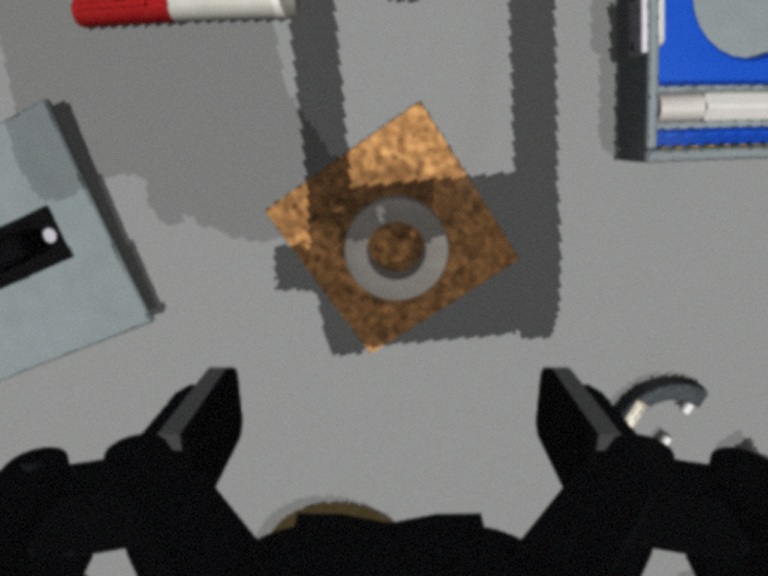

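Run:
```python
from h import *
d=load('w7');e=load('w8')
print(tri((d,340/1.5-.2,352/1.5-.2),(e,396/1.5-.2,247/1.5-.2)), atz(e,396/1.5-.2,247/1.5-.2,20))
c=atz(e,396/1.5-.2,247/1.5-.2,20)
c=(atz(d,340/1.5-.2,352/1.5-.2,20)+c)/2
print(c)
go(c[0],c[1],30,166.5)
```

```text
[519.46168879 -56.7508905   15.17345721] [518.19695486 -56.07819872  20.        ]
[519.60298034 -55.7864994   20.        ]
from [534.2 -64.9 130.2] [-1.8000e+02 -1.0000e-02  1.6278e+02] slide mm tool now [ 16.7   4.3 100.2] t 13.5
twist rad (about tool z) -0.065 then slide [ 16.4   5.4 100.2]
```

```bash
python3 - <<'E'
from h import *
for n,y,L in[('w3',17.95,[(328,353),(450,353)]),('w1',42.7,[(238,372),(540,372)])]:
    a=load(n);R=Ro.from_euler('xyz',a['s']['tcp_rot'],degrees=True).as_matrix()
    for u,v in L:
        o,w=ray(a,u/1.5-.2,v/1.5-.2); oo=R.T@(o-a['s']['tool_pos']);ww=R.T@w
        k=(np.sign(ww[1])*y-oo[1])/ww[1]; print(n,(oo+k*ww).round(1))
E
python3 -m crank '{"slide":[[0,0,0],[0.0164,0.0054,0.01],[0,0,0.03],[0,0,0.03],[0,0,0.03],[0,0,0],[0,0,0]],"twist":[-0.065,0,0,0,0,0,0]}' 0
python3 - <<'E'
from h import *
shot('wrist','w9')
E
```

```text
w3 [  9.4 -18.   -4.3]
w3 [10.4 18.  -6.6]
w1 [  7.2 -42.7 -13.1]
w1 [  7.6  42.7 -14. ]
time: 14.2
tool_pos: [519.4, -55.6, 30.4]
tcp_rot: [-180.0, -0.1, 165.7]
ft_force: [-0.1, 0.9, 0.1]
finger_gap: 85.1
```

View pics/w9.png

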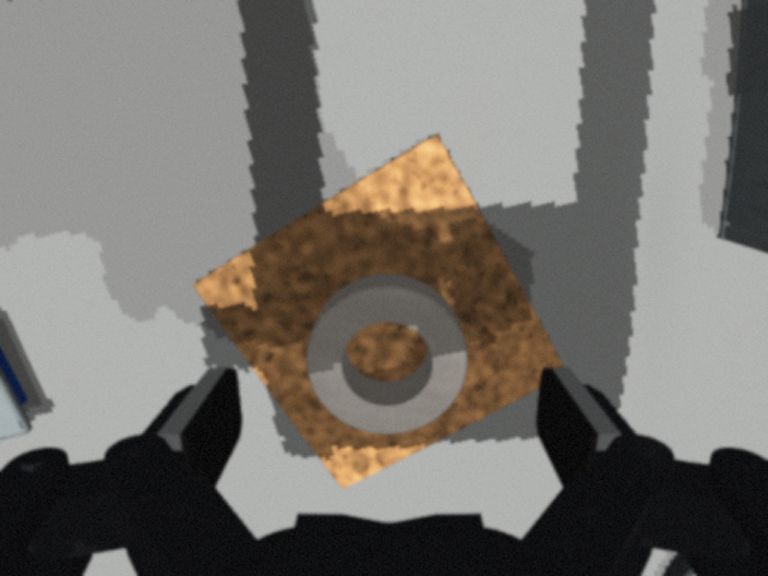

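Run:
```python
from h import *
d=load('w9');c=atz(d,388/1.5-.2,356/1.5-.2,20);print(c); go(c[0],c[1],3)
```

```text
[517.3637606  -55.48336603  20.        ]
from [520.6 -55.9  31.6] [1.8000e+02 7.0000e-02 1.6575e+02] slide mm tool now [ 3.3 -0.4 28.6] t 14.25
```

```bash
python3 -m crank '{"slide":[[0.0015,0,0.01],[0,0,0.01],[0,0,0.005],[0,0,0.003],[0,0,0],[0,0,0]],"twist":[0,0,0,0,0,0]}' 0
python3 -m crank '{"slide":[[0,0,0],[0,0,0],[0,0,0],[0,0,0],[0,0,0]],"twist":[0,0,0,0,0]}' 1 60
python3 - <<'E'
from h import *
shot('wrist','w10')
E
```

```text
time: 14.85
tool_pos: [518.5, -55.4, 2.4]
tcp_rot: [180.0, 0.0, 165.8]
ft_force: [-0.4, -0.8, 0.2]
finger_gap: 85.4
time: 15.35
tool_pos: [518.9, -55.5, 3.3]
tcp_rot: [-180.0, 0.0, 165.8]
ft_force: [-3.2, 0.0, 7.8]
finger_gap: 51.6
```

View pics/w10.png

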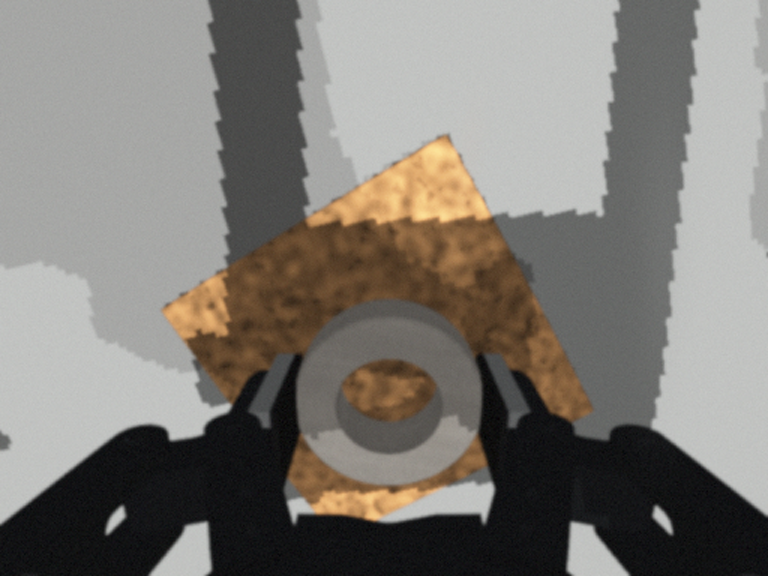

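```bash
python3 -m crank '{"slide":[[0,0,-0.005],[0,0,-0.015],[0,0,-0.03],[0,0,-0.03],[0,0,0],[0,0,0]],"twist":[0,0,0,0,0,0]}'
python3 - <<'E'
from h import *
d=load('w10')
s=d['s'];R=Ro.from_euler('xyz',s['tcp_rot'],degrees=True).as_matrix()
for v in(390,395): 
    c=atz(d,389/1.5-.2,v/1.5-.2,20);print(c,(R.T@(c-s['tool_pos'])).round(1))
shot('wrist','w11')
go(448.5,155.2,85,166.5)
E
```

```text
time: 16.0
tool_pos: [519.3, -55.5, 83.7]
tcp_rot: [180.0, 0.2, 165.8]
ft_force: [-0.3, 0.9, -2.2]
finger_gap: 51.0
[515.27416656 -54.66849393  20.        ] [  3.7  -0.1 -16.7]
[516.77387648 -55.04850664  20.        ] [  2.2  -0.1 -16.7]
from [518.2 -55.3  82.3] [-180.    -0.   165.8] slide mm tool now [119.2 187.   -2.7] t 16.05
twist rad (about tool z) -0.012 then slide [116.9 188.4  -2.7]
```

View pics/w11.png

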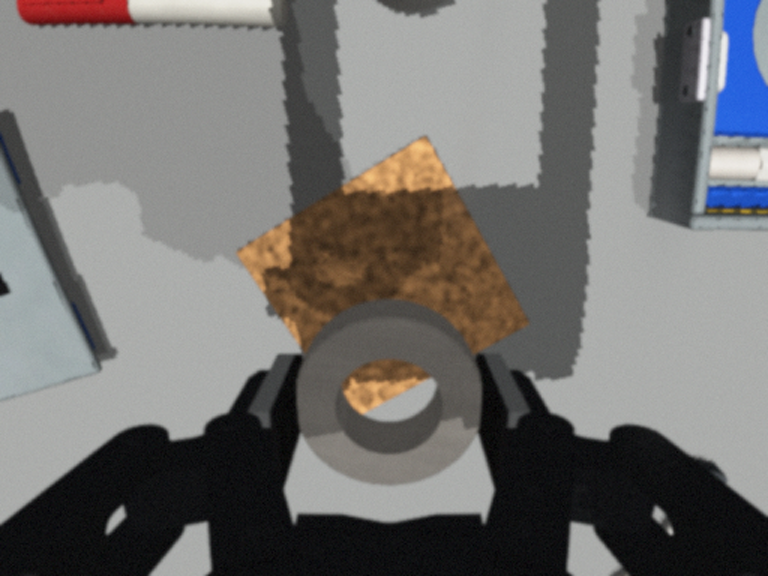

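```bash
python3 -m crank '{"slide":[[0.012,0.0184,0],[0.02,0.032,0],[0.02,0.032,0],[0.02,0.032,0],[0.02,0.032,0],[0.016,0.028,0],[0.0089,0.014,0],[0,0,0]],"twist":[-0.012,0,0,0,0,0,0,0]}'
python3 -m crank '{"slide":[[0,0,0],[0,0,0]],"twist":[0,0]}'
python3 - <<'E'
from h import *
shot('wrist','w12')
go(448.5,155.2,7,166.5)
E
```

```text
time: 16.85
tool_pos: [446.8, 156.8, 80.6]
tcp_rot: [-179.9, -0.2, 166.7]
ft_force: [0.3, -0.4, -2.2]
finger_gap: 51.7
time: 17.05
tool_pos: [448.7, 154.4, 81.5]
tcp_rot: [-179.9, -0.1, 166.5]
ft_force: [0.3, -1.1, -2.7]
finger_gap: 51.5
from [448.9 154.3  81.7] [-1.7996e+02 -5.0000e-02  1.6643e+02] slide mm tool now [ 0.5  0.8 74.7] t 17.1
twist rad (about tool z) -0.001 then slide [ 0.6  0.8 74.7]
```

View pics/w12.png

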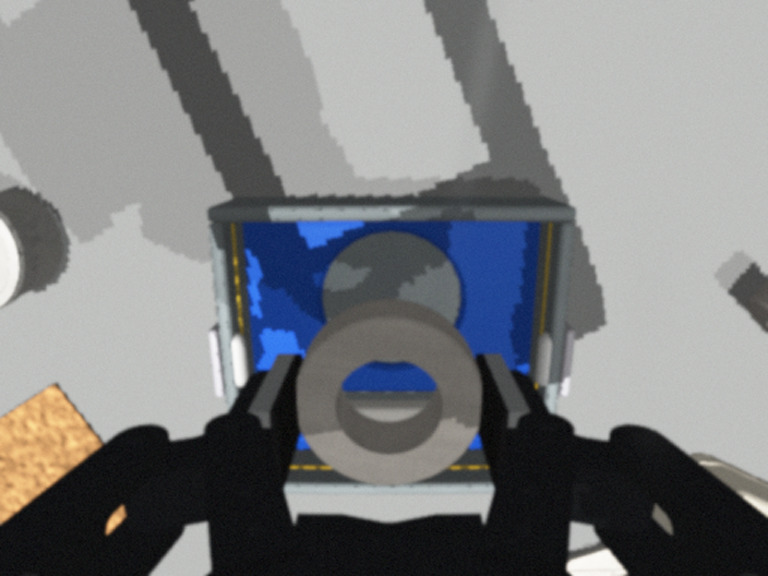

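```bash
python3 -m crank '{"slide":[[0,0,0.015],[0,0,0.02],[0,0,0.02],[0.0005,0.0005,0.01],[0,0,0],[0,0,0]],"twist":[0,0,0,0,0,0]}'
python3 - <<'E'
from h import *
shot('wrist','w13')
E
```

```text
time: 17.7
tool_pos: [449.0, 155.6, 17.8]
tcp_rot: [180.0, 0.0, 166.5]
ft_force: [-0.0, -0.5, -2.9]
finger_gap: 51.4
```

View pics/w13.png

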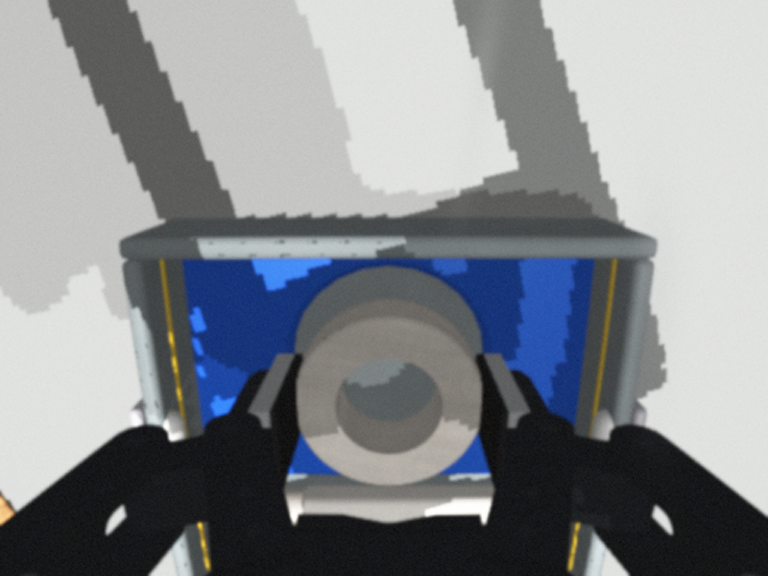

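Run:
```python
from h import *
d=load('w13');s=d['s'];R=Ro.from_euler('xyz',s['tcp_rot'],degrees=True).as_matrix()
for v,z in((266,9),(268,9),(300,17),(300,16)):
    c=atz(d,389/1.5-.2,v/1.5-.2,z);print((R.T@(c-s['tool_pos'])).round(1))
```

```text
[32.7 -0.1  8.7]
[32.1 -0.1  8.7]
[24.3 -0.1  0.7]
[24.  -0.1  1.7]
```

```bash
python3 -m crank '{"slide":[[0.0025,0,0],[0,0,0.004],[0,0,0.004],[0,0,0.002],[0,0,0],[0,0,0]],"twist":[0,0,0,0,0,0]}' | grep -E "pos|force"
python3 -m crank '{"slide":[[0,0,0.001],[0,0,0],[0,0,0]],"twist":[0,0,0]}' | grep -E "pos|force"
```

```text
tool_pos: [446.1, 156.4, 7.2]
ft_force: [0.3, 0.6, -2.4]
tool_pos: [446.2, 156.4, 6.3]
ft_force: [0.3, -0.2, -3.2]
```

```bash
python3 -m crank '{"slide":[[0,0,0.001],[0,0,0],[0,0,0]],"twist":[0,0,0]}' | grep -E "pos|force"
python3 - <<'E'
from h import *
print(status.sense()['ft_force'])
shot('wrist','w14')
E
```

```text
tool_pos: [446.5, 156.5, 5.8]
ft_force: [-3.3, -0.5, 5.3]
[-3.26468183 -0.49100948  5.29954613]
```

View pics/w14.png

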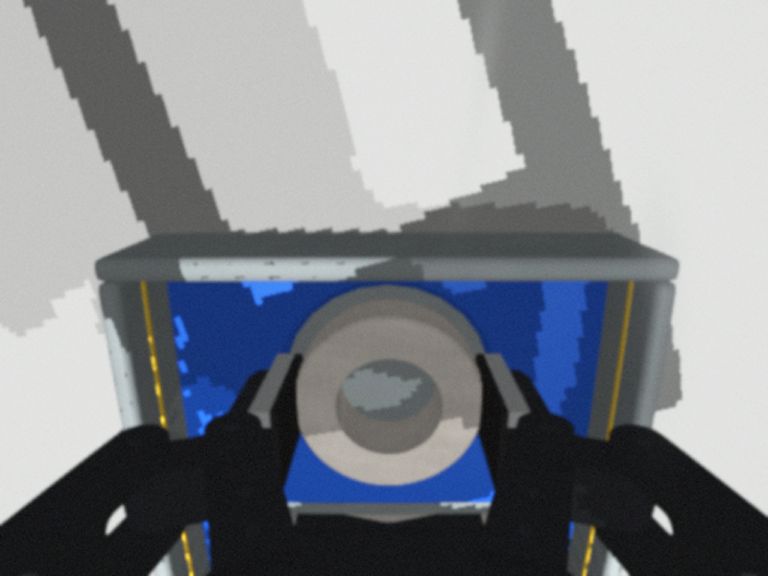

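```bash
python3 -m crank '{"slide":[[0,0,0],[0,0,0],[0,0,0],[0,0,-0.01],[0,0,-0.02],[0,0,-0.03],[0,0,-0.03],[0,0,-0.03]],"twist":[0,0,0,0,0,0,0,0]}' 0.22
python3 -m crank '{"slide":[[-0.04,0,0],[-0.02,0,0],[0,0,0]],"twist":[0,0,0]}' 0.22
python3 - <<'E'
from h import *
shot('wrist','w15')
E
```

```text
time: 19.8
tool_pos: [446.1, 156.4, 127.2]
tcp_rot: [180.0, 0.0, 166.5]
ft_force: [0.6, 0.0, -0.7]
finger_gap: 66.4
time: 20.1
tool_pos: [507.0, 141.8, 126.9]
tcp_rot: [179.9, 0.2, 166.4]
ft_force: [-0.2, -0.7, -0.5]
finger_gap: 66.6
```

View pics/w15.png

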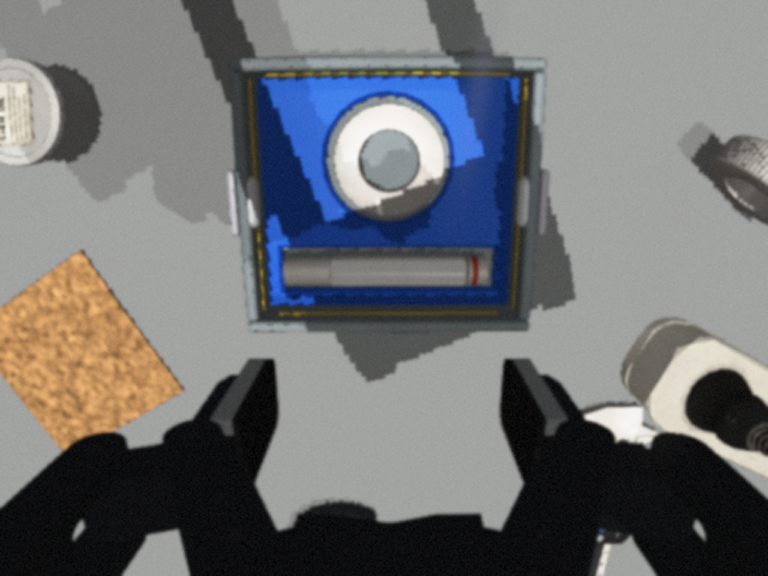

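Run:
```python
from h import *
d=load('w15')
f=lambda u,v,z:atz(d,u/1.5-.2,v/1.5-.2,z)
L=f(253,203,33);Rr=f(522,203,33);print(L,Rr,(L+Rr)/2,np.degrees(np.arctan2(*(Rr-L)[[1,0]]))-90)
for z in(33,36):
    P=[f(*p,z) for p in((240,61),(546,60),(528,331),(249,331))];print(np.mean(P,0),[np.linalg.norm(P[i]-P[i-1]).round(1) for i in range(4)])
print('ring',f(389,155,22))
shot('side','s2');crop('s2','s2c',250,195,340,260,8)
crop('w15','w15c',150,35,370,225,3.5)
```

```text
[450.99324072  89.88985188  33.        ] [480.65231317 212.27252673  33.        ] [465.82277694 151.0811893   33.        ] -13.622814049146086
[466.43535621 152.46092832  33.        ] [np.float64(127.2), np.float64(135.4), np.float64(127.7), np.float64(140.3)]
[466.08501857 152.53176243  36.        ] [np.float64(125.6), np.float64(133.7), np.float64(126.1), np.float64(138.5)]
ring [445.32276501 156.77402401  22.        ]
```

View pics/s2c.png

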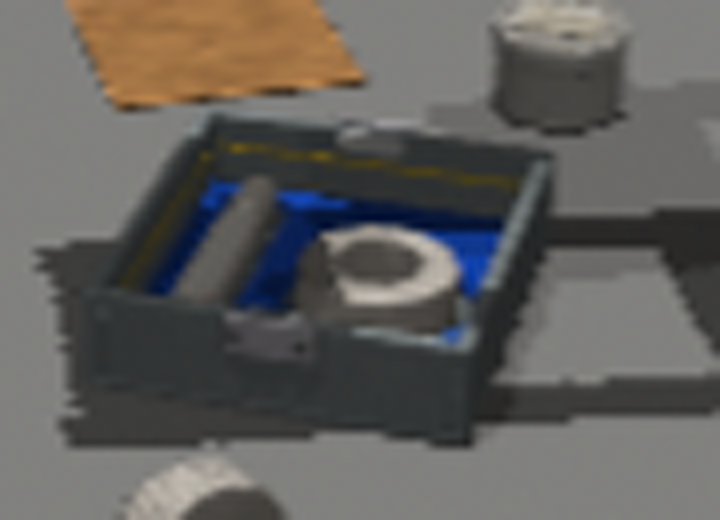

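View pics/w15c.png

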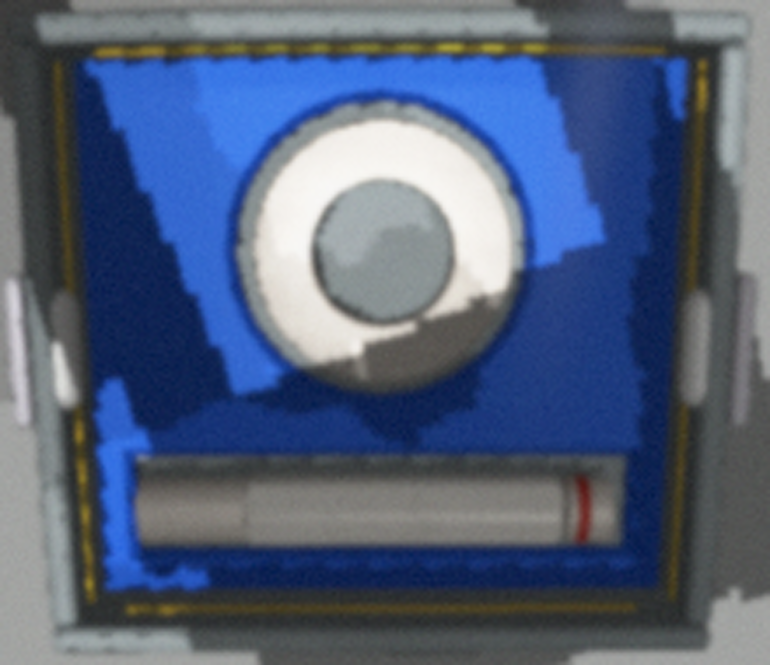

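```bash
python3 -m crank '{"slide":[[0,0,-0.01],[0,0,-0.01],[0,0,-0.01],[0,0,0],[0,0,0],[0,0,0],[0,0,0],[0,0,0]],"twist":[0.12,0.12,0.12,0.12,0.12,0.12,0.12,0.12]}' 0.5 >/dev/null
python3 -m crank '{"slide":[[0,0,0],[0,0,0],[0,0,0]],"twist":[0.12,0.12,0.1]}'
python3 - <<'E'
from h import *
go(455,-320,155,92)
E
```

```text
time: 21.3
tool_pos: [503.2, 142.7, 155.0]
tcp_rot: [-179.9, 0.0, 91.8]
ft_force: [0.1, -0.2, -1.0]
finger_gap: 42.7
from [503.2 142.7 155. ] [-179.93    0.     91.76] slide mm tool now [-4.61e+02 -6.25e+01  1.00e-01] t 21.3
twist rad (about tool z) -0.004 then slide [-460.8  -64.4    0. ]
```

```bash
python3 -m crank '{"slide":[[-0.025,-0.004,0],[-0.035,-0.005,0],[-0.038,-0.005,0],[-0.038,-0.005,0],[-0.038,-0.005,0],[-0.038,-0.005,0],[-0.038,-0.005,0],[-0.038,-0.005,0]],"twist":[0,0,0,0,0,0,0,0]}' 0.5 >/dev/null
python3 -m crank '{"slide":[[-0.038,-0.005,0],[-0.038,-0.005,0],[-0.038,-0.005,0],[-0.03,-0.005,0],[-0.025,-0.004,0],[0,0,0],[0,0,0],[0,0,0]],"twist":[0,0,0,0,0,0,0,0]}'
python3 - <<'E'
from h import *
shot('wrist','w16')
E
```

```text
time: 22.9
tool_pos: [457.5, -315.2, 155.1]
tcp_rot: [-180.0, -0.1, 92.1]
ft_force: [0.9, -0.1, 0.1]
finger_gap: 42.9
```

View pics/w16.png

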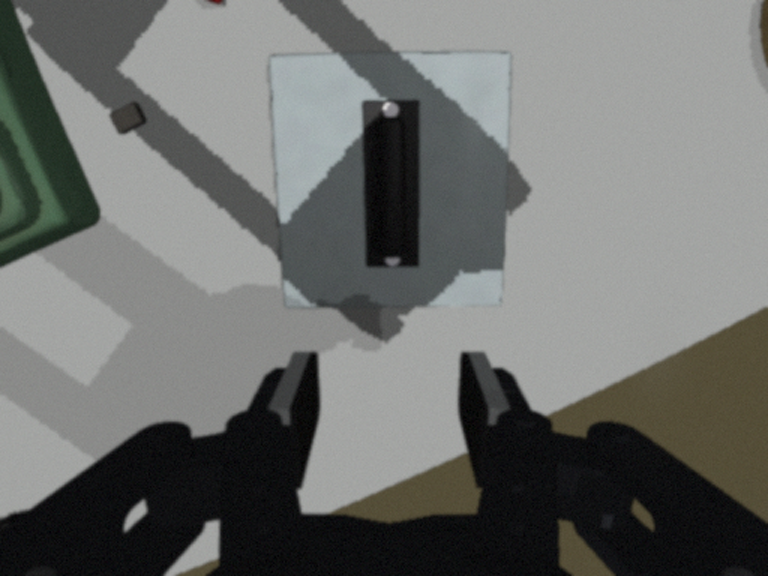

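Run:
```python
from h import *
crop('w16','w16c',170,25,350,215,4)
d=load('w16')
im=d['img'][50:190,225:300].astype(float); im=np.clip(im*4,0,255).astype(np.uint8)
cv2.imwrite('pics/w16h.png',cv2.resize(im[:,:,::-1],None,fx=5,fy=4.2,interpolation=cv2.INTER_CUBIC))
f=lambda u,v,z:atz(d,u/1.5-.2,v/1.5-.2,z)
P=[f(*p,17) for p in((270,55),(511,52),(501,306),(286,307))];print(np.array(P).round(1),np.mean(P,0).round(1),[np.linalg.norm(P[i]-P[i-1]).round(1) for i in range(4)])
print([f(*p,z).round(1) for p,z in(((363,100),17),((419,267),17),((378,105),39),((405,262),39),((391.5,105),39),((391.5,262),39))])
```

```text
[[ 391.3 -202.3   17. ]
 [ 517.1 -196.3   17. ]
 [ 523.9 -335.5   17. ]
 [ 398.1 -340.5   17. ]] [ 457.6 -268.7   17. ] [np.float64(138.4), np.float64(126.0), np.float64(139.3), np.float64(125.9)]
[array([ 440.6, -224. ,   17. ]), array([ 474.6, -313.8,   17. ]), array([ 449.1, -227.8,   39. ]), array([ 465.6, -306. ,   39. ]), array([ 455.7, -227.6,   39. ]), array([ 458.6, -306.3,   39. ])]
```

View pics/w16c.png

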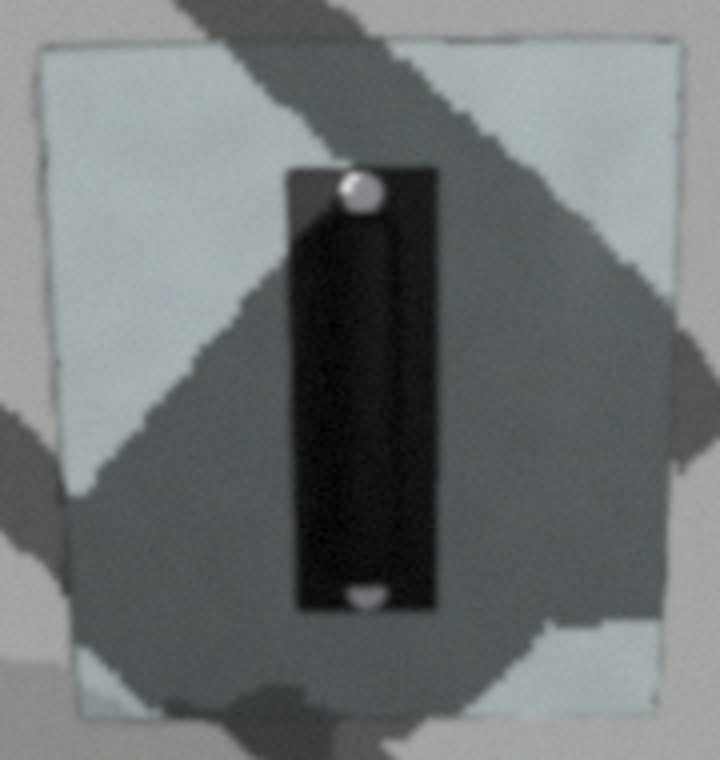

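View pics/w16h.png

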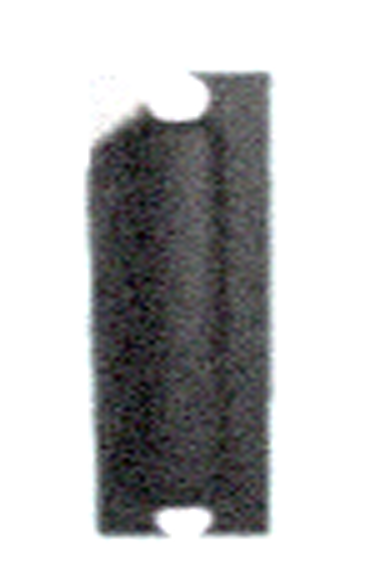

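Run:
```python
from h import *
go(457.3,-268.5,22,92.75)
```

```text
from [ 457.6 -315.1  155.2] [-1.7998e+02 -4.0000e-02  9.2070e+01] slide mm tool now [ 46.5   1.4 133.2] t 22.95
twist rad (about tool z) -0.012 then slide [ 46.6   1.9 133.2]
```

```bash
python3 -m crank '{"slide":[[0.02,0.001,0],[0.0266,0.0009,0],[0,0,0.025],[0,0,0.03],[0,0,0.03],[0,0,0.02],[0,0,0],[0,0,0]],"twist":[-0.012,0,0,0,0,0,0,0]}' 0.5
python3 - <<'E'
from h import *
shot('wrist','w17')
E
```

```text
time: 23.75
tool_pos: [457.6, -269.1, 50.6]
tcp_rot: [-180.0, -0.0, 92.8]
ft_force: [-0.5, 0.0, -0.9]
finger_gap: 42.3
```

View pics/w17.png

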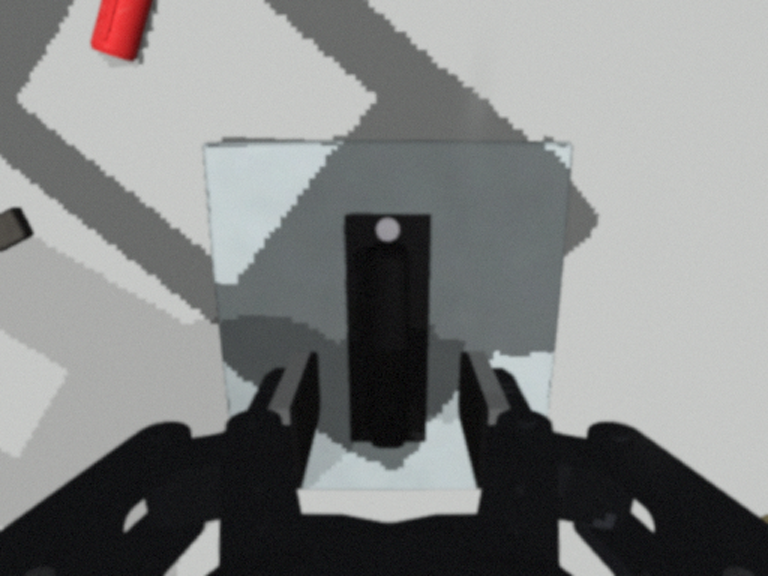

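```bash
python3 - <<'E'
from h import *
d=load('w17');s=d['s'];R=Ro.from_euler('xyz',s['tcp_rot'],degrees=True).as_matrix()
for u in((204,145),(572,145)):
    c=atz(d,u[0]/1.5-.2,u[1]/1.5-.2,17);print((R.T@(c-s['tool_pos'])).round(1))
E
python3 -m crank '{"slide":[[0,0,0.012],[0,0,0.01],[0,0,0.005],[0,0,0],[0,0,0]],"twist":[0,0,0,0,0]}' 0.5
```

```text
[ 69.5 -63.3  33.7]
[69.4 62.8 33.6]
time: 24.3
tool_pos: [457.3, -269.9, 23.1]
tcp_rot: [-180.0, -0.0, 92.7]
ft_force: [-0.4, 0.4, -0.6]
finger_gap: 42.8
```

```bash
python3 -m crank '{"slide":[[0,0,0],[0,0,0],[0,0,0],[0,0,0],[0,0,0]],"twist":[0,0,0,0,0]}' 1 80
python3 -m crank '{"slide":[[0,0,-0.005],[0,0,-0.015],[0,0,-0.025],[0,0,-0.03],[0,0,-0.015],[0,0,0],[0,0,0]],"twist":[0,0,0,0,0,0,0]}'
python3 - <<'E'
from h import *
shot('wrist','w18')
go(466,151.5,113,76.5)
E
```

```text
time: 24.8
tool_pos: [458.0, -270.2, 24.0]
tcp_rot: [179.9, 0.0, 92.7]
ft_force: [-0.9, 1.0, 4.9]
finger_gap: 11.5
time: 25.5
tool_pos: [457.4, -269.8, 112.9]
tcp_rot: [180.0, -0.0, 92.7]
ft_force: [0.4, -0.9, -2.0]
finger_gap: 11.8
from [ 456.8 -269.4  112. ] [-1.7992e+02 -7.0000e-02  9.2690e+01] slide mm tool now [420.   29.   -0.6] t 25.55
twist rad (about tool z) 0.283 then slide [411.4 -89.3  -1. ]
```

View pics/w18.png

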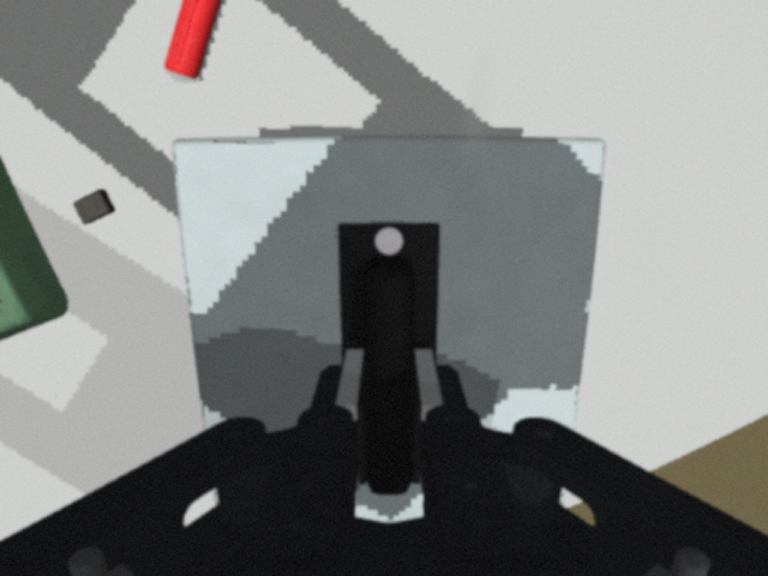

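```bash
python3 - <<'E'
from h import *
d=load('w18');s=d['s'];R=Ro.from_euler('xyz',s['tcp_rot'],degrees=True).as_matrix()
for u in((174,141),(604,141)):
    c=atz(d,u[0]/1.5-.2,u[1]/1.5-.2,s['tool_pos'][2]-6.5);print((R.T@(c-s['tool_pos'])).round(1))
E
python3 -m crank '{"slide":[[0,0,0],[0,0,0],[0,0,0],[0.025,-0.005,0],[0.035,-0.008,0],[0.036,-0.008,0],[0.036,-0.008,0],[0.036,-0.008,0]],"twist":[0.1,0.1,0.083,0,0,0,0,0]}' >/dev/null
python3 -m crank '{"slide":[[0.036,-0.008,0],[0.036,-0.008,0],[0.036,-0.008,0],[0.036,-0.008,0],[0.036,-0.008,0],[0.03,-0.006,0],[0.02,-0.004,0],[0,0,0]],"twist":[0,0,0,0,0,0,0,0]}' >/dev/null
python3 -m crank '{"slide":[[0,0,0],[0,0,0]],"twist":[0,0]}'
python3 - <<'E'
from h import *
go(466,151.5,90,76.5)
E
```

```text
[ 70.9 -62.5   6.5]
[70.8 62.7  6.5]
time: 27.35
tool_pos: [465.3, 136.6, 112.2]
tcp_rot: [-179.9, 0.1, 76.4]
ft_force: [-0.2, -1.3, -1.4]
finger_gap: 11.9
from [465.3 136.6 112.2] [-1.799e+02  6.000e-02  7.645e+01] slide mm tool now [14.7 -2.8 22.2] t 27.35
twist rad (about tool z) -0.001 then slide [14.7 -2.8 22.2]
```

```bash
python3 -m crank '{"slide":[[0.007,-0.0014,0],[0.007,-0.0014,0],[0,0,0.015],[0,0,0.015],[0,0,0.005],[0,0,0],[0,0,0]],"twist":[0,0,0,0,0,0,0]}'
python3 - <<'E'
from h import *
shot('wrist','w19');shot('side','s3');crop('s3','s3c',240,180,350,265,7)
E
```

```text
time: 28.05
tool_pos: [466.9, 151.8, 78.8]
tcp_rot: [180.0, -0.0, 76.5]
ft_force: [0.3, 0.7, -1.1]
finger_gap: 12.0
```

View pics/w19.png

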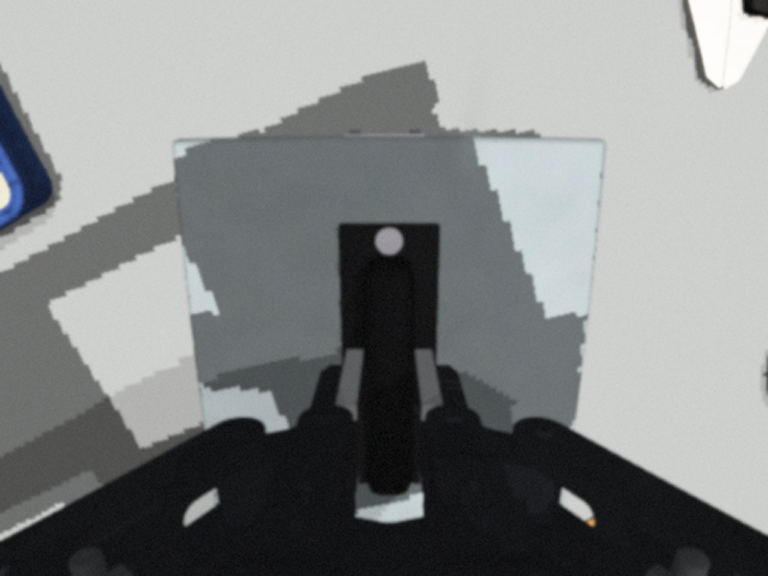

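View pics/s3c.png

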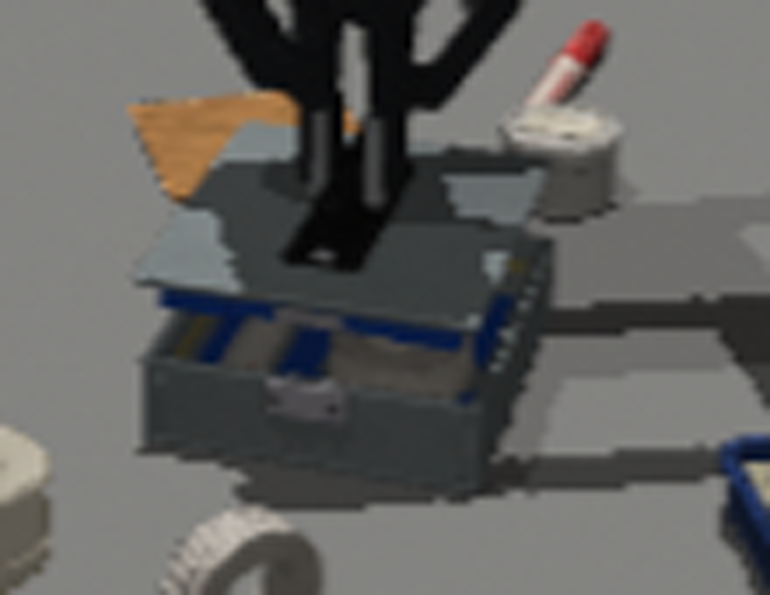

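Run:
```python
from h import *
d=load('w19');s=d['s'];R=Ro.from_euler('xyz',s['tcp_rot'],degrees=True).as_matrix()
for u,z in(((350,131),33),((422,131),33),((174,141),72),((604,141),72)):
    c=atz(d,u[0]/1.5-.2,u[1]/1.5-.2,z);print((R.T@(c-s['tool_pos'])).round(1))
crop('w19','w19c',210,70,320,110,7)
```

```text
[ 73.7 -13.8  45.9]
[73.7 12.1 45.9]
[ 70.9 -62.6   6.8]
[70.8 62.9  6.9]
```

View pics/w19c.png

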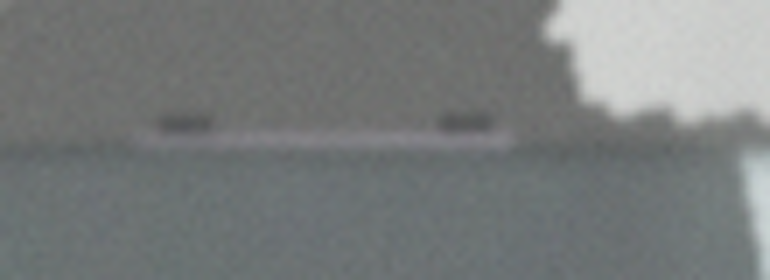

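```bash
python3 -m crank '{"slide":[[-0.0012,-0.0008,0.005],[0,0,0.006],[0,0,0.004],[0,0,0.002],[0,0,0],[0,0,0]],"twist":[0,0,0,0,0,0]}' | grep -E "pos|force"
python3 -m crank '{"slide":[[0,0,0.002],[0,0,0],[0,0,0]],"twist":[0,0,0]}' | grep -E "pos|force"
python3 -m crank '{"slide":[[0,0,0.001],[0,0,0],[0,0,0]],"twist":[0,0,0]}' | grep -E "pos|force"
```

```text
tool_pos: [465.5, 150.7, 61.3]
ft_force: [0.4, -0.8, -1.6]
tool_pos: [465.5, 150.7, 59.3]
ft_force: [0.1, 0.0, -1.9]
tool_pos: [465.5, 150.7, 58.3]
ft_force: [1.3, 0.2, -1.8]
```

```bash
python3 -m crank '{"slide":[[0,0,0.001],[0,0,0],[0,0,0]],"twist":[0,0,0]}' | grep -E "pos|force"
python3 -m crank '{"slide":[[0,0,0.001],[0,0,0],[0,0,0]],"twist":[0,0,0]}' | grep -E "pos|force"
python3 - <<'E'
from h import *
shot('side','s4');crop('s4','s4c',240,180,350,265,7)
E
```

```text
tool_pos: [465.6, 150.6, 57.5]
ft_force: [-0.2, -1.2, -0.0]
tool_pos: [465.8, 150.6, 56.6]
ft_force: [-0.5, -2.3, 2.8]
```

View pics/s4c.png

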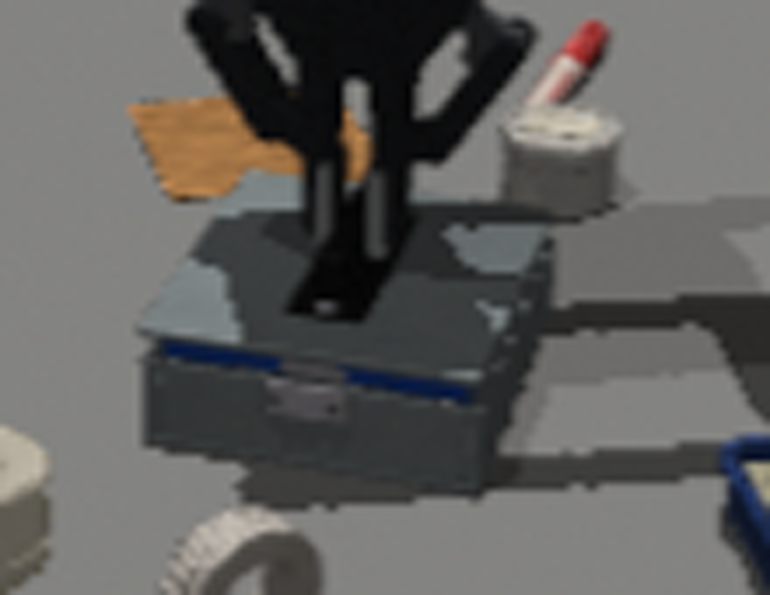

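```bash
for i in 1; do :; done
python3 -m crank '{"slide":[[0,0,0.001],[0,0,0],[0,0,0]],"twist":[0,0,0]}' | grep -E "pos|force"
python3 -m crank '{"slide":[[0,0,0.001],[0,0,0],[0,0,0]],"twist":[0,0,0]}' | grep -E "pos|force"
python3 -m crank '{"slide":[[0,0,0.001],[0,0,0],[0,0,0]],"twist":[0,0,0]}' | grep -E "pos|force"
```

```text
tool_pos: [465.7, 150.6, 55.3]
ft_force: [1.0, -3.5, 2.2]
tool_pos: [465.5, 150.7, 54.1]
ft_force: [0.6, -2.1, 1.8]
tool_pos: [465.3, 150.7, 53.0]
ft_force: [1.5, -2.2, -1.2]
```

```bash
python3 -m crank '{"slide":[[0,0,0.001],[0,0,0.001],[0,0,0],[0,0,0]],"twist":[0,0,0,0]}' | grep -E "pos|force"
python3 -m crank '{"slide":[[0,0,0.001],[0,0,0.001],[0,0,0],[0,0,0]],"twist":[0,0,0,0]}' | grep -E "pos|force"
python3 -m crank '{"slide":[[0,0,0.001],[0,0,0],[0,0,0]],"twist":[0,0,0]}' | grep -E "pos|force"
```

```text
tool_pos: [465.0, 150.6, 50.7]
ft_force: [0.7, -2.7, -4.4]
tool_pos: [465.1, 150.6, 48.8]
ft_force: [-0.5, -0.4, -6.7]
tool_pos: [465.3, 150.7, 48.2]
ft_force: [-1.2, -1.9, -3.5]
```

```bash
python3 -m crank '{"slide":[[0,0,0.001],[0,0,0],[0,0,0]],"twist":[0,0,0]}' | grep -E "pos|force"
python3 -m crank '{"slide":[[0,0,0.001],[0,0,0],[0,0,0]],"twist":[0,0,0]}' | grep -E "pos|force"
python3 - <<'E'
from h import *
shot('side','s5');crop('s5','s5c',240,180,350,265,7)
E
```

```text
tool_pos: [465.3, 150.6, 48.0]
ft_force: [-6.5, -3.3, 5.0]
tool_pos: [465.3, 150.6, 48.0]
ft_force: [-12.5, -5.0, 16.9]
```

View pics/s5c.png

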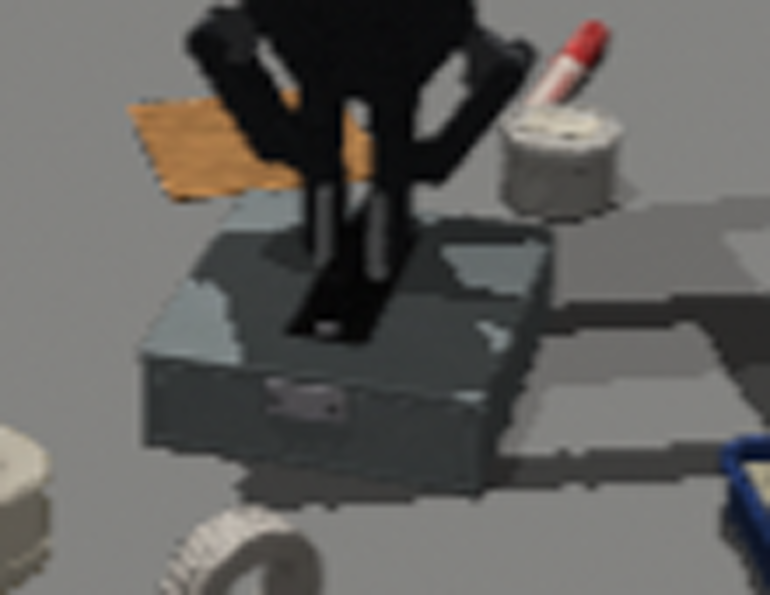

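```bash
python3 -m crank '{"slide":[[0,0,-0.001],[0,0,0],[0,0,0],[0,0,0],[0,0,-0.01],[0,0,-0.03],[0,0,-0.035],[0,0,-0.035]],"twist":[0,0,0,0,0,0,0,0]}' 0.5
python3 -m crank '{"slide":[[-0.03,0,-0.03],[-0.03,0,-0.03],[0,0,0],[0,0,0]],"twist":[0,0,0,0]}'
python3 - <<'E'
from h import *
shot('wrist','w20');shot('side','s6');shot('top','t6');crop('s6','s6c',240,180,350,265,7)
d=load('w20');f=lambda u,v:0
E
```

```text
time: 33.45
tool_pos: [465.2, 150.7, 159.0]
tcp_rot: [-180.0, 0.0, 76.5]
ft_force: [0.4, -0.3, 0.1]
finger_gap: 42.7
time: 33.85
tool_pos: [452.2, 92.0, 218.9]
tcp_rot: [179.8, -0.1, 76.4]
ft_force: [-0.5, 0.5, -1.1]
finger_gap: 42.8
```

View pics/w20.png

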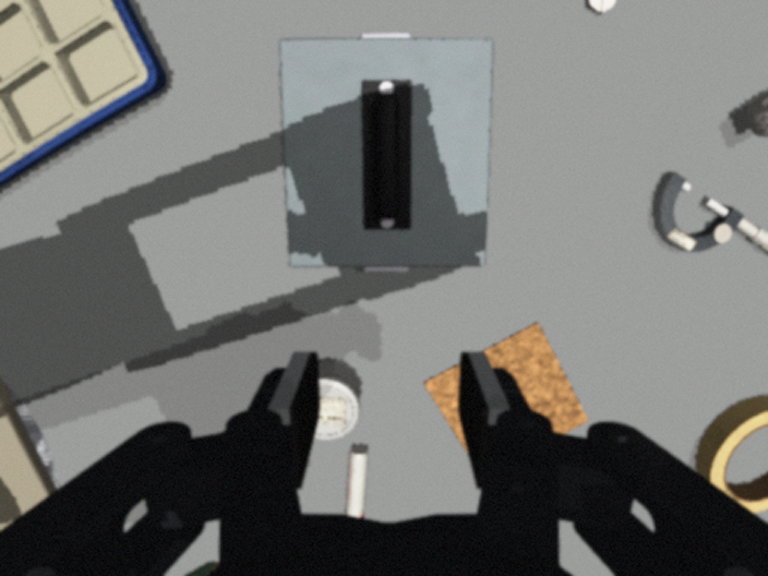

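View pics/s6c.png

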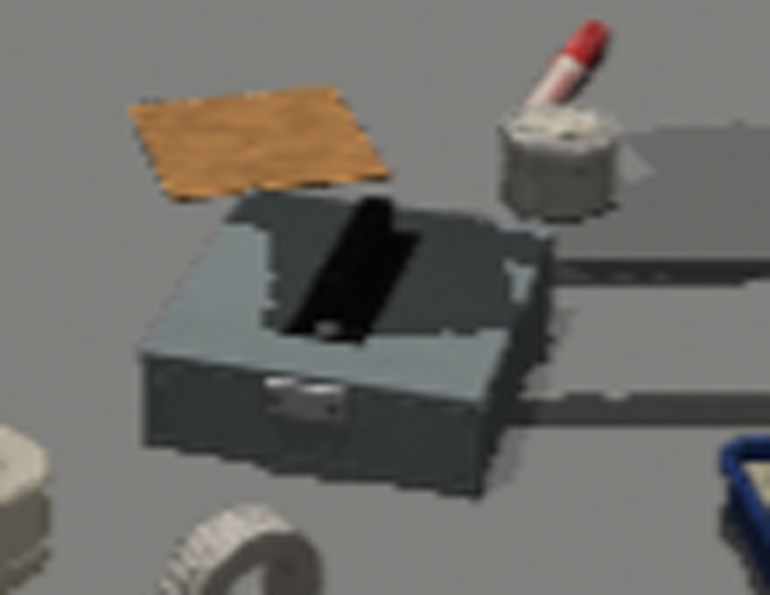

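View pics/t6.png

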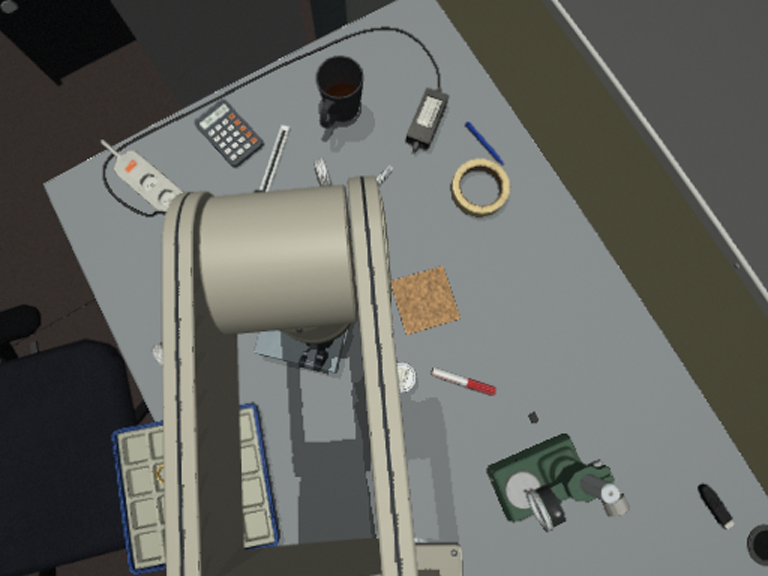

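Run:
```python
from h import *
a=load('w20');b=load('s6')
A=[(281,39),(493,39),(483,265),(290,267)];L=[(-64,70,0),(64,70,0),(64,-70,0),(-64,-70,0)]
f=lambda u,v:(u/1.5-.2,v/1.5-.2)
P=[atz(a,*f(*p),41) for p in A];print(np.array(P).round(1),np.mean(P,0).round(1),[np.linalg.norm(P[i]-P[i-1]).round(1) for i in range(4)])
g=lambda u,v:(u/7+240-.4,v/7+180-.4)
B=[((140,352),(64,70,0)),((487,402),(-64,70,0)),((553,232),(-64,-70,0)),((237,200),(64,-70,0))]
print(fit([(a,*f(*p),l) for p,l in zip(A,L)],[466,151,-13.5,41],True))
print(fit([(b,*g(*p),l) for p,l in B],[466,151,-13.5,41],True))
M={(64,70,0):1,(-64,70,0):0,(-64,-70,0):3,(64,-70,0):2}
for p,l in B: print(l,tri((b,*g(*p)),(a,*f(*A[M[l]]))).round(1))
```

```text
[[421.5 233.9  41. ]
 [543.7 204.3  41. ]
 [510.7  70.1  41. ]
 [388.   98.6  41. ]] [466.  151.7  41. ] [np.float64(139.4), np.float64(125.8), np.float64(138.2), np.float64(125.9)]
(array([465.99, 151.63, -13.63,  36.95]), [[-0.6, 0.3], [0.1, 0.3], [0.5, 0.3], [0.0, -0.9]])
(array([465.59, 148.75, -11.77,  35.79]), [[0.2, 0.8], [-0.2, 0.4], [-0.5, -0.3], [0.5, -1.0]])
(64, 70, 0) [543.6 204.6  38.4]
(-64, 70, 0) [419.  234.3  39.1]
(-64, -70, 0) [387.4  97.9  37.3]
(64, -70, 0) [513.6  67.6  32.4]
```

```bash
python3 -c "
from bench import hand_in; print(hand_in())"
```

```text
the job is handed in; nothing more can be done
None
```

The job is done and handed in at about 34 s of the 72 s allowed.

**What I did**
- I lifted the ring out of the box by its faces and stood it on the cork mat. Then I let go and tipped it flat there.
- I picked it up again round its rim and laid it flat in the recess.
- I gripped the lid by its handle and pressed it down past the catches onto a hard stop, with about 17 N at the end. Then I let go and backed the arm clear.

**What the last checks showed**
- **Ring:** before the lid went on, the wrist and side views showed it flat in its recess, with the plug gauge in its trough.
- **Lid:** its centre measured (466.0, 151.7), within about 1 mm of the box centre. The side view shows no blue plug gap on the two sides it can see. On the far side I have only the corner heights, and neither far corner measured high.
- **Bystanders:** the micrometer, oil pot and marker appear where they were, and the arm never came near them. I did not measure their positions again.

**What disagreed**
- Corner heights from the images came out up to about 9 mm low, for the box and for the seated lid (32–39 mm against 41 mm). The top and wrist cameras also differed by 2–3 mm sideways. I relied on the wrist camera and the contact forces instead.
- The finger opening read about 5% small on the ring (17.0 mm for 18, 51.6 mm for 54), and 11.5 mm on the 14 mm handle.

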